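Free the stuck upper burr of the coffee grinder

ROBOT

A 7-joint arm with a two-finger parallel gripper is mounted at the origin on the work surface. World frame = base frame: x ahead of the robot, y to its left, z up, the work surface at z = 0. Lengths are in m, angles in rad, forces in N, time in s.
With the tool pointing down it reaches from about 0.4 to 0.9 m from the base axis. Payload 5.6 kg.
Tool frame: the origin (TCP) lies between the finger pads; the fingertips stand 19 mm ahead of it and the grasp point (between the pads) is the TCP; z points along the fingers, y is the line along which they close (so a half turn about z gives the same grasp; the last joint's range is limited). The gripper opens to 92 mm and grips with 3 to 60 N. Pads are 20 mm wide; open, the fingers measure 128 mm over their backs; the gripper's body (75 mm by 189 mm) begins 69 mm behind the grasp point.
Start: joints at [-1.308, 0.468, -0.012, 1.603, 0.006, 1.071, -0.056], TCP at [0.196, 0.62, 0.212] pointing down, gripper open.
Joint ranges: [-2.53, 2.53], [-0.31, 2.02], [-1.57, 1.55], [0.28, 2.44], [-1.29, 4.43], [0.15, 1.84], [-2.92, 2.92]. Speed limits (rad/s): [2.57, 2.57, 3.14, 3.14, 3.14, 3.14, 3.14].

INTERFACE

Orientations are given as a 3x3 rotation matrix whose columns are the frame's x, y, z axes.
In Python, from rig import readout, imaging, ctrl gives the robot as it stands.
- The arm moves only by the shell command python3 -m creep 'ROWS' [OPENING]. ROWS is JSON, a list that holds one entry, the list of rows, each a list of 4 numbers: the shift along the tool's x, y, z each as a share of 0.08 m, from -1 to 1, then the turn about the tool's z as a share of pi rad, from -1 to 1. A call has 1 to 10 rows; each row shifts and turns the commanded pose from where the row before left it, along the tool's axes as they then stand; what a row does not reach is not made up. A row lasts 1/8 s, in which the tool goes at most 62.5 mm and 10.7 degrees, less where a joint would pass 70% of its speed; a pose out of reach is approached as far as the arm can. A call with a number of a shift or a turn outside -1 to 1 is refused whole. A call with a gripper value outside its range is refused whole. OPENING is the opening, from -1 (shut) to 1 (fully open), set as the call begins (- or left out, the last holds). The fingers move at their own pace and stop on an object; the grip force is fixed at half the most. Time passes only in rows, so rows that do not move let the fingers close. It gives the time, the measured TCP pose, the force, the opening and the grip force at its end, in the units of the state.
- readout.read_state(): the state, without advancing time (a new reading comes with each control period).
- imaging.read_camera(name): name is "scene" or "top" or "wrist"; returns a dict with "pixels" (420x560x3 uint8, blue, green, red), "z_map" (420x560 float32, m along the optical axis (not along the pixel's ray), 0 where there is no reading), "K" (3x3 intrinsics, pixels), "extrinsics" (4x4, takes a point from camera to world coordinates); the wrist camera has in their place "hand_eye" (4x4, takes a point from camera to tool coordinates, whose origin is the TCP and whose axes are the flange's). Camera axes: x right, y down, z forward; pixel columns grow to the right and rows downward; lengths in m; the calibration is good to about 2 mm. A picture is of the moment at which its call begins: read the wrist's pose just before it.
- ctrl.close_job(): hands the job in; it is judged then, once.
The state is a dict: "clock": time; "joints": joint angles; "qd": joint speeds; "joint_torque": joint torques, N m; "ee_pos": TCP position; "tcp_rot": TCP orientation; "force": force on the tool from outside, world axes, zero at the start; "moment": the same for the moment, N m; "width": opening from 0.0 (shut) to 1.0 (fully open); "gripper_force": force on a finger pad.
Only numpy, scipy, OpenCV 4.12 (cv2) and the standard library are available. Lean on these libraries where they do the work, as an engineer would, in place of code of your own. Each camera call takes 0.05 s, during which the arm holds its last target. There are 200 camera calls.

TASK

The coffee grinder stands with its hopper off for cleaning. Push its grounds bin fully home, so that what falls inside is caught, then take the stuck upper burr by its bridge handle and, without pulling it straight out, rock it side to side across the handle (towards one lug, then the other), a good five degrees and at least twice each way, until it frees. Finish while holding it level and still over the collar, about 20 mm clear of the rim, with the bin still home and the hopper, mug, tin and brush left where they are.

Things in the scene. Friction and masses are not known exactly. Their poses are not given: they have to be found in the camera images.
- grinder: Cream coffee grinder, hopper off, fixed on the counter: 170 (x) x 130 (y) x 186 mm high, a grey collar on top. Origin: centre of its underside. x axis from its front (bin, dial) to its back, so the front looks to -x; y to its left side; z up.
- collar_rim (a point): Centre of the grey collar's rim, 205 mm above the counter, straight above the grinder's origin, axes as the grinder's. Collar 96 mm across, bore 60 mm, a slot on its +y and its -y side. In each slot a sprung rubber block nips one lug of the burr carrier with about 24 N, friction about 0.6: a straight pull takes 25 to 35 N, rocking much less.
- grounds_bin (a joint): How far the dark grounds bin stands out of the grinder's front foot, in m: 0 is fully home against its stop, 0.065 fully out. It slides along the grinder's x axis (home is towards +x) with about 2 N of friction.
- bin_pull (a point): Centre of the end face of the bin's pull tab; moves with the bin. Tab 40 mm wide (y), 16 mm high, 52 mm above the counter, 33 mm out from the bin's front plate. With the bin home this face is 40 mm ahead of the grinder's front face, 125 mm ahead of its origin. Push on this face to send the bin home.
- burr: Upper burr in its black carrier, 0.2 kg, stuck in the collar. Origin: centre of its underside. Upwards: steel burr 44 mm across to 8 mm; plug 54 mm across to 26 mm, two lugs to +y and -y (60 mm over both, from 8 to 22 mm up). Seated, its axes are the grinder's and its underside is 22 mm below the rim; after 11 mm of lift the lugs leave the rubber. Can rock about x 0.15 rad each way.
- burr_grip (a point): Centre of the top bar of the carrier's bridge handle, 56 mm above the carrier's origin, axes as the carrier's. Bar along x, 40 mm long, 10 mm thick (y), 24 mm high, with 18 mm of open space below it down to the plug: pinch it from above, closing along y.
- hopper: Clear bean hopper standing upside down on its dark lid, 120 mm across, 125 mm high, loose. Origin: centre of its underside.
- mug: White mug, 80 mm across, 92 mm high, handle to its +y side, loose. Origin: centre of its underside.
- tin: Square coffee tin 60 x 78 mm, 96 mm high with its round cap, loose. Origin: centre of its underside.
- brush: Cleaning brush lying along its x axis on the counter, 200 mm long, 42 mm wide, 20 mm high, loose. Origin: centre of its underside.
There are look-alikes about, which are no part of the job. What is shaped like the burr but orange or purple is not meant. What is shaped like the grinder but orange is not meant.

How it is judged:
By the outcome, as a careful person would: the job done as asked, in the order asked, and still so for the second after the job is handed in, while the arm keeps its last pose, push and grip.
It also fails if it takes over 45 s, if anything falls off the work surface, if the arm or the gripper's body presses on something with over 40 N, if the wrist force passes 120 N, or if a joint passes its speed limit or range.

## Working session

There is one attempt and no reset: what is moved stays moved. The work goes in short steps, Python scripts to look and compute and a shell command to move; the robot and the scene stay as the last step left them, time stands still between calls to the robot, and variables do not carry over. Pictures are saved under pics/ and viewed, at most 10 in all, crops included, and the job is handed in when it is done.

```bash
mkdir -p pics; ls; cat > h.py <<'E'
import numpy as np, cv2
from rig import readout, imaging, ctrl
def snap(n,f):
    s=readout.read_state(); c=imaging.read_camera(n); cv2.imwrite(f'pics/{f}.png',c['pixels'])
    if n=='wrist':
        T=np.eye(4);T[:3,:3]=s['tcp_rot'];T[:3,3]=s['ee_pos'];E=T@c['hand_eye']
    else:E=c['extrinsics']
    np.savez(f'pics/{f}.npz',z=c['z_map'],K=c['K'],E=E,p=c['pixels'])
def cloud(f):
    d=np.load(f'pics/{f}.npz');z=d['z'];K=d['K'];v,u=np.indices(z.shape)
    P=np.stack([(u-K[0,2])/K[0,0]*z,(v-K[1,2])/K[1,1]*z,z],-1)
    return P@d['E'][:3,:3].T+d['E'][:3,3],z>0,d['p']
E
python3 - <<'E'
from h import *
snap('scene','s1');snap('top','t1')
a=readout.read_state();print({k:np.round(v,3).tolist() for k,v in a.items()})
E
```

```text
pics
{'clock': 0.1, 'joints': [-1.308, 0.468, -0.012, 1.604, 0.006, 1.071, -0.056], 'qd': [-0.002, -0.001, 0.0, -0.004, 0.0, -0.0, 0.0], 'joint_torque': [0.001, -52.165, -0.013, -24.437, -0.057, 0.014, 0.0], 'ee_pos': [0.196, 0.619, 0.211], 'tcp_rot': [[-0.954, 0.301, -0.0], [0.301, 0.954, -0.002], [-0.0, -0.002, -1.0]], 'force': [-0.675, -0.903, 0.28], 'moment': [-0.031, -0.018, 0.046], 'gripper_force': 0.0, 'width': 1.001}
```

View pics/s1.png

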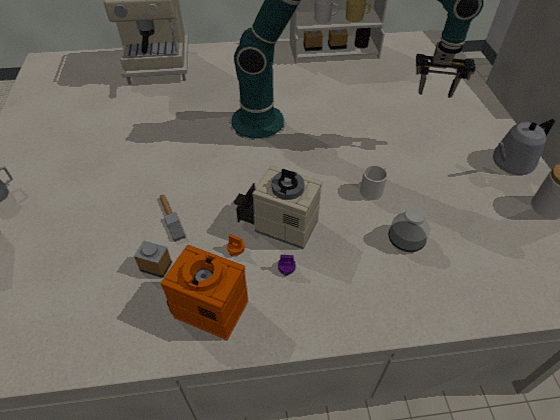

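View pics/t1.png

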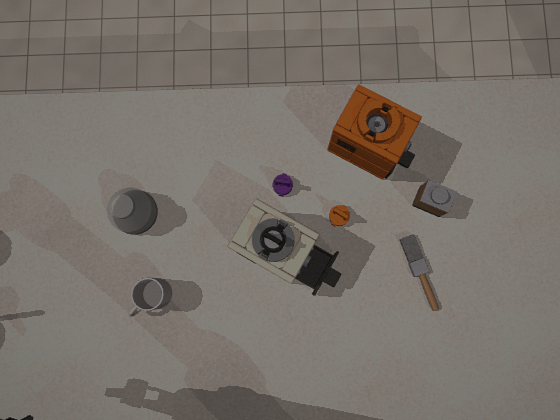

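```bash
python3 - <<'E'
from h import *
P,ok,p=cloud('t1')
cv2.imwrite('pics/t1c.png',cv2.resize(p[185:305,210:360],None,fx=5,fy=5,interpolation=cv2.INTER_CUBIC))
m=ok.copy();m[:185]=0;m[305:]=0;m[:,:210]=0;m[:,360:]=0
def rect(lo,hi,extra=None):
    k=m&(P[...,2]>lo)&(P[...,2]<hi)
    n,l,st,_=cv2.connectedComponentsWithStats(k.astype(np.uint8))
    i=1+st[1:,4].argmax();q=P[l==i][:,:2]
    print(lo,hi,len(q),cv2.minAreaRect((q*1000).astype(np.float32)),np.median(P[l==i][:,2]))
rect(.17,.193);rect(.17,.30);rect(.197,.212);rect(.225,.26);rect(.03,.13)
print(np.histogram(P[m][:,2],bins=np.arange(0,.28,.01)))
for u,v in [(332,275),(338,279),(326,271),(315,268),(345,282)]: print(u,v,P[v,u].round(4))
E
```

```text
0.17 0.193 2807 ((553.5005493164062, 44.333518981933594), (170.6657257080078, 130.04061889648438), 58.659751892089844) 0.1843963572584586
0.17 0.3 4138 ((553.5005493164062, 44.333518981933594), (170.6657257080078, 130.04061889648438), 58.659751892089844) 0.1858087387818339
0.197 0.212 1131 ((553.2335815429688, 43.898963928222656), (95.30929565429688, 88.583740234375), 58.55997848510742) 0.204843654458994
0.225 0.26 96 ((553.0785522460938, 43.95817565917969), (39.487342834472656, 10.09544563293457), 58.5096321105957) 0.24899926106030978
0.03 0.13 515 ((483.9084777832031, -70.15780639648438), (94.99961853027344, 122.16304779052734), 58.04798126220703) 0.06295622100174603
(array([4228,  644,  437,   33,   34,  151,  156,  130,  115,    0,    1,
          0,    0,   13,   56,    3,   71,  123, 2666,  111, 1062,   79,
          4,    6,   51,   36,    0,    0]), array([0.  , 0.01, 0.02, 0.03, 0.04, 0.05, 0.06, 0.07, 0.08, 0.09, 0.1 ,
       0.11, 0.12, 0.13, 0.14, 0.15, 0.16, 0.17, 0.18, 0.19, 0.2 , 0.21,
       0.22, 0.23, 0.24, 0.25, 0.26, 0.27, 0.28]))
332 275 [ 0.4724 -0.0976  0.0612]
338 279 [ 0.4622 -0.1125  0.0581]
326 271 [ 0.4822 -0.0815  0.0817]
315 268 [ 0.492  -0.0584  0.0137]
345 282 [ 0.4542 -0.136   0.0006]
```

View pics/t1c.png

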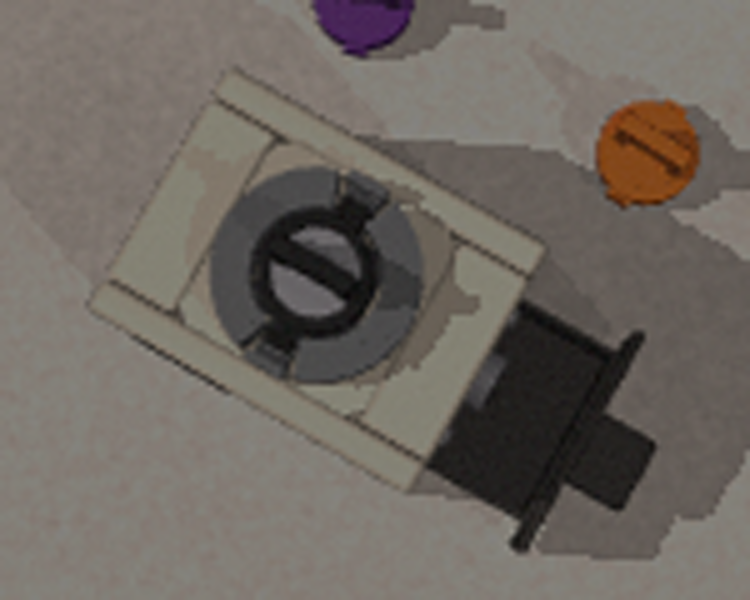

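Candidates: the cream grinder with black burr at top (273,240); the orange grinder (377,125); the orange (340,215) and purple (283,184) burrs. The crop shows the cream grinder, with a black carrier in the grey collar and its bin out to the lower right. That matches the description.

```bash
python3 -m creep '[[[0,0,-0.11,0.0578],[0,0,-0.11,0.0578],[0,0,-0.11,0.0578],[0,0,-0.11,0.0578],[0,0,-0.11,0.0578],[0,0,-0.11,0.0578],[0,0,-0.11,0.0578],[0,0,-0.11,0.0578],[0,0,-0.11,0.0578],[0,0,-0.11,0.0578]]]' -1
cat >> h.py <<'E'
yaw=np.deg2rad(58.6);O=np.array([.5532,.0441,0])
G=np.array([[np.cos(yaw),-np.sin(yaw),0],[np.sin(yaw),np.cos(yaw),0],[0,0,1]])
def tog(X): return (np.asarray(X)-O)@G
def report(target=None):
    s=readout.read_state();print('t',s['clock'],'g-frame tcp mm',(tog(s['ee_pos'])*1000).round(1),'F_g',(s['force']@G).round(1),'M_g',(s['moment']@G).round(2),'w',round(s['width'],3),'gf',s['gripper_force'])
    R=s['tcp_rot'];print(' R in g',(G.T@R).round(3).tolist())
    if target is not None:
        d=R.T@(O+G@np.asarray(target)-s['ee_pos']);print(' shares to target',(d/.08).round(3))
E
python3 - <<'E'
from h import *
P,ok,p=cloud('t1');Q=tog(P)
m=ok&(abs(Q[...,1])<.08)&(Q[...,0]<-.08)&(Q[...,0]>-.25)&(Q[...,2]>.03)
q=Q[m];t=q[(q[:,0]<-.155)&(abs(q[:,1])<.03)];print(t.min(0),t.max(0),np.sort(t[:,0])[:8].round(4))
d=q[(q[:,0]>-.125)];print('dial region');print(d[(d[:,2]>.085)][:,:].round(3)[:40])
report([-.21,0,.30])
E
```

```text
clock: 1.35
ee_pos: [0.1956, 0.6195, 0.2998]
tcp_rot: [[0.529, 0.849, -0.0], [0.849, -0.529, -0.001], [-0.001, 0.0, -1.0]]
force: [-0.0, -0.2, -0.4]
width: 0.005
gripper_force: 0.0
[-0.18114475 -0.02035918  0.05261879] [-0.15512237  0.01954432  0.06689012] [-0.1811 -0.1811 -0.1811 -0.181  -0.1807 -0.1805 -0.1805 -0.1799]
dial region
[[-0.08  -0.061  0.188]
 [-0.082 -0.063  0.182]
 [-0.081 -0.06   0.179]
 [-0.083 -0.061  0.183]
 [-0.08  -0.057  0.184]
 [-0.082 -0.058  0.185]
 [-0.084 -0.059  0.185]
 [-0.082 -0.054  0.187]
 [-0.084 -0.056  0.182]
 [-0.081 -0.052  0.184]
 [-0.083 -0.053  0.184]
 [-0.085 -0.054  0.182]
 [-0.082 -0.05   0.182]
 [-0.084 -0.051  0.184]
 [-0.081 -0.046  0.189]
 [-0.083 -0.049  0.166]
 [-0.08  -0.044  0.18 ]
 [-0.082 -0.044  0.184]
 [-0.084 -0.046  0.182]
 [-0.081 -0.041  0.187]
 [-0.083 -0.042  0.186]
 [-0.08  -0.038  0.187]
 [-0.082 -0.039  0.185]
 [-0.084 -0.041  0.18 ]
 [-0.082 -0.036  0.186]
 [-0.084 -0.037  0.184]
 [-0.081 -0.033  0.187]
 [-0.083 -0.034  0.182]
 [-0.085 -0.036  0.182]
 [-0.082 -0.031  0.182]
 [-0.084 -0.033  0.181]
 [-0.081 -0.028  0.185]
 [-0.083 -0.029  0.186]
 [-0.085 -0.03   0.183]
 [-0.087 -0.035  0.138]
 [-0.08  -0.025  0.179]
 [-0.082 -0.026  0.187]
 [-0.084 -0.028  0.181]
 [-0.086 -0.032  0.142]
 [-0.081 -0.023  0.183]]
t 1.35 g-frame tcp mm [304.8 605.1 299.8] F_g [-0.2 -0.1 -0.4] M_g [0.02 0.13 0.02] w 0.005 gf 0.0
 R in g [[1.0, -0.009, -0.001], [-0.009, -1.0, -0.0], [-0.001, 0.0, -1.0]]
 shares to target [-6.369e+00  7.620e+00  7.000e-03]
```

```bash
python3 -m creep '[[[-0.259,0.486,0,-0.003],[-0.259,0.486,0,0],[-0.259,0.486,0,0],[-0.259,0.486,0,0],[-0.259,0.486,0,0],[-0.259,0.486,0,0],[-0.259,0.486,0,0],[-0.259,0.486,0,0],[-0.259,0.486,0,0],[-0.259,0.486,0,0]]]'
python3 -m creep '[[[-0.385,0.27,0,0],[-0.385,0.27,0,0],[-0.385,0.27,0,0],[-0.385,0.27,0,0],[-0.385,0.27,0,0],[-0.385,0.27,0,0],[-0.385,0.27,0,0],[-0.385,0.27,0,0],[-0.385,0.27,0,0],[-0.385,0.27,0,0]]]'
python3 - <<'E'
from h import *
P,ok,p=cloud('s1');Q=tog(P)
m=ok&(abs(Q[...,1])<.07)&(Q[...,0]<-.087)&(Q[...,0]>-.14)&(Q[...,2]>.1)
q=Q[m];print('dial',len(q),q.min(0) if len(q) else '',q.max(0) if len(q) else '')
P,ok,p=cloud('t1');Q=tog(P)
m=ok&(abs(Q[...,1])<.07)&(Q[...,0]<-.0865)&(Q[...,0]>-.14)&(Q[...,2]>.1)
q=Q[m];print('dial',len(q),q.min(0) if len(q) else '',q.max(0) if len(q) else '')
report([-.205,0,.066])
E
```

```text
clock: 2.6
ee_pos: [0.4221, 0.2402, 0.3]
tcp_rot: [[0.515, 0.857, -0.0], [0.857, -0.515, 0.0], [-0.0, -0.0, -1.0]]
force: [0.8, 0.8, -0.7]
width: 0.007
gripper_force: 0.0
clock: 3.85
ee_pos: [0.4478, -0.1346, 0.3]
tcp_rot: [[0.515, 0.857, 0.0], [0.857, -0.515, 0.001], [0.001, -0.0, -1.0]]
force: [0.3, 0.3, 0.4]
width: 0.006
gripper_force: 0.0
dial 0  
dial 50 [-0.09580646 -0.03542079  0.13468069] [-0.08651327  0.03516673  0.15337225]
t 3.85 g-frame tcp mm [-207.4   -3.2  300. ] F_g [ 0.4 -0.1  0.4] M_g [ 0.02  0.1  -0.01] w 0.006 gf 0.0
 R in g [[1.0, 0.007, 0.001], [0.007, -1.0, 0.0], [0.001, -0.0, -1.0]]
 shares to target [ 0.028 -0.039  2.925]
```

```bash
python3 -m creep '[[[0.03,-0.039,0.36,0.0022],[0,0,0.36,0],[0,0,0.36,0],[0,0,0.36,0],[0,0,0.36,0],[0,0,0.36,0],[0,0,0.36,0],[0,0,0.36,0],[0,0,0.045,0],[0,0,0,0]]]'
python3 - <<'E'
from h import *
report([-.145,0,.066])
E
```

```text
clock: 5.1
ee_pos: [0.4468, -0.1302, 0.0665]
tcp_rot: [[0.522, 0.853, 0.0], [0.853, -0.522, -0.0], [-0.0, 0.0, -1.0]]
force: [-0.4, 0.2, 0.2]
width: 0.0
gripper_force: 0.0
t 5.1 g-frame tcp mm [-204.2   -0.    66.5] F_g [-0.   0.4  0.2] M_g [ 0.09  0.13 -0.01] w 0.0 gf 0.0
 R in g [[1.0, -0.001, -0.0], [-0.001, -1.0, -0.0], [-0.0, 0.0, -1.0]]
 shares to target [ 0.74  -0.001  0.006]
```

```bash
python3 -m creep '[[[0.1,0,0,0],[0.1,0,0,0],[0.1,0,0,0],[0.1,0,0,0],[0.1,0,0,0],[0.1,0,0,0],[0.1,0,0,0],[0.04,0,0,0]]]'
python3 - <<'E'
from h import *
report([-.135,0,.066]);snap('top','t2')
P,ok,p=cloud('t2')
E
```

```text
clock: 6.1
ee_pos: [0.4776, -0.0792, 0.0661]
tcp_rot: [[0.521, 0.854, -0.0], [0.854, -0.521, -0.0], [-0.0, -0.0, -1.0]]
force: [-1.7, -1.7, 2.1]
width: 0.003
gripper_force: 1.0
t 6.1 g-frame tcp mm [-144.7    0.3   66.1] F_g [-2.3  0.5  2.1] M_g [0.17 0.59 0.03] w 0.003 gf 1.0447960440069437
 R in g [[1.0, -0.0, -0.0], [-0.0, -1.0, 0.0], [-0.0, -0.0, -1.0]]
 shares to target [0.121 0.003 0.001]
```

```bash
python3 -m creep '[[[0.04,0,0,0],[0.04,0,0,0],[0.02,0,0,0],[0,0,0,0]]]'
python3 -c "
from h import *
report()"
python3 -m creep '[[[0.02,0,0,0],[0,0,0,0]]]'
python3 -c "
from h import *
report()"
```

```text
clock: 6.65
ee_pos: [0.4818, -0.0723, 0.0661]
tcp_rot: [[0.521, 0.853, 0.0], [0.853, -0.521, 0.0], [0.0, -0.0, -1.0]]
force: [-0.5, -0.6, 0.5]
width: 0.005
gripper_force: 0.5
t 6.65 g-frame tcp mm [-136.6    0.3   66.1] F_g [-0.8  0.1  0.5] M_g [0.08 0.37 0.04] w 0.005 gf 0.46417675679549575
 R in g [[1.0, -0.0, 0.0], [-0.0, -1.0, 0.0], [0.0, -0.0, -1.0]]
clock: 6.9
ee_pos: [0.4825, -0.0711, 0.0661]
tcp_rot: [[0.521, 0.853, -0.0], [0.853, -0.521, 0.0], [0.0, -0.0, -1.0]]
force: [-1.7, -2.2, -0.6]
width: 0.002
gripper_force: 0.7
t 6.9 g-frame tcp mm [-135.1    0.3   66.1] F_g [-2.7  0.3 -0.6] M_g [ 0.16  0.45 -0.01] w 0.002 gf 0.694533702917397
 R in g [[1.0, -0.0, 0.0], [-0.0, -1.0, 0.0], [0.0, -0.0, -1.0]]
```

```bash
python3 -m creep '[[[0.01,0,0,0],[0.01,0,0,0],[0,0,0,0]]]'
python3 -c "
from h import *
report()"
python3 -m creep '[[[0.015,0,0,0],[0,0,0,0]]]'
python3 -c "
from h import *
report()"
```

```text
clock: 7.28
ee_pos: [0.4833, -0.0697, 0.066]
tcp_rot: [[0.521, 0.853, -0.0], [0.853, -0.521, 0.0], [0.0, -0.0, -1.0]]
force: [-0.7, -0.8, -0.6]
width: 0.004
gripper_force: 0.8
t 7.275 g-frame tcp mm [-133.6    0.3   66. ] F_g [-1.   0.1 -0.6] M_g [0.16 0.53 0.03] w 0.004 gf 0.8402305841445923
 R in g [[1.0, -0.0, 0.0], [-0.0, -1.0, 0.0], [0.0, -0.0, -1.0]]
clock: 7.52
ee_pos: [0.4841, -0.0686, 0.0661]
tcp_rot: [[0.521, 0.853, 0.0], [0.853, -0.521, 0.0], [0.0, -0.0, -1.0]]
force: [-0.0, -1.2, -1.1]
width: 0.003
gripper_force: 0.8
t 7.525 g-frame tcp mm [-132.3    0.3   66.1] F_g [-1.1 -0.6 -1.1] M_g [0.13 0.45 0.03] w 0.003 gf 0.7735351100564003
 R in g [[1.0, -0.0, 0.0], [-0.0, -1.0, 0.0], [0.0, -0.0, -1.0]]
```

```bash
for i in 1; do python3 -m creep '[[[0.01,0,0,0],[0.01,0,0,0],[0,0,0,0]]]'; done
python3 -c "
from h import *
report()"
python3 -m creep '[[[0.015,0,0,0],[0,0,0,0]]]'
python3 -c "
from h import *
report()"
```

```text
clock: 7.9
ee_pos: [0.4848, -0.0673, 0.0661]
tcp_rot: [[0.521, 0.853, -0.0], [0.853, -0.521, 0.0], [0.0, -0.0, -1.0]]
force: [-1.2, -1.8, -1.4]
width: 0.006
gripper_force: 0.8
t 7.9 g-frame tcp mm [-130.7    0.3   66.1] F_g [-2.1  0.1 -1.4] M_g [0.14 0.49 0.08] w 0.006 gf 0.7958456128835678
 R in g [[1.0, -0.0, 0.0], [-0.0, -1.0, 0.0], [0.0, -0.0, -1.0]]
clock: 8.15
ee_pos: [0.4855, -0.0663, 0.0661]
tcp_rot: [[0.521, 0.853, -0.0], [0.853, -0.521, 0.0], [0.0, -0.0, -1.0]]
force: [-0.9, -1.4, -1.3]
width: 0.005
gripper_force: 0.8
t 8.15 g-frame tcp mm [-129.5    0.3   66.1] F_g [-1.6  0.1 -1.3] M_g [ 0.25  0.51 -0.01] w 0.005 gf 0.757581191137433
 R in g [[1.0, -0.0, 0.0], [-0.0, -1.0, 0.0], [0.0, -0.0, -1.0]]
```

```bash
python3 -m creep '[[[0.012,0,0,0],[0.012,0,0,0],[0,0,0,0]]]'
python3 -c "
from h import *
report()
snap('scene','s2');P,ok,p=cloud('s2');cv2.imwrite('pics/s2c.png',cv2.resize(p[140:260,210:350],None,fx=5,fy=5,interpolation=cv2.INTER_CUBIC))"
```

```text
clock: 8.52
ee_pos: [0.4865, -0.0646, 0.0661]
tcp_rot: [[0.521, 0.853, 0.0], [0.853, -0.521, 0.0], [0.0, -0.0, -1.0]]
force: [-1.6, -1.3, -1.2]
width: 0.002
gripper_force: 0.8
t 8.525 g-frame tcp mm [-127.5    0.3   66.1] F_g [-1.9  0.7 -1.2] M_g [ 0.35  0.47 -0.02] w 0.002 gf 0.7704238314181566
 R in g [[1.0, -0.0, 0.0], [-0.0, -1.0, 0.0], [0.0, -0.0, -1.0]]
```

View pics/s2c.png

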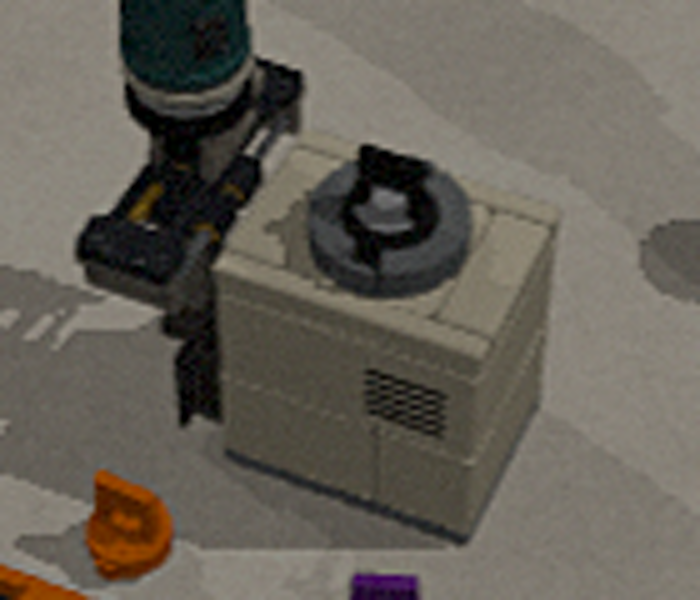

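```bash
python3 -m creep '[[[0.012,0,0,0],[0.012,0,0,0],[0,0,0,0]]]'
python3 -c "
from h import *
report()"
python3 -m creep '[[[0.015,0,0,0],[0,0,0,0]]]'
python3 -c "
from h import *
report()
snap('wrist','w1')
P,ok,p=cloud('s2');Q=tog(P)
for lo,hi in((.02,.04),(.06,.085)):
  m=ok&(Q[...,2]>lo)&(Q[...,2]<hi)&(Q[...,0]<-.086)&(Q[...,0]>-.115)&(abs(Q[...,1])<.06);print(m.sum(),np.percentile(Q[m],[2,50,98],axis=0).round(4) if m.any() else '')"
```

```text
clock: 8.95
ee_pos: [0.4875, -0.063, 0.0661]
tcp_rot: [[0.521, 0.853, 0.0], [0.853, -0.521, 0.0], [0.0, -0.0, -1.0]]
force: [-1.9, -0.5, -0.1]
width: 0.003
gripper_force: 0.8
t 8.95 g-frame tcp mm [-125.6    0.3   66.1] F_g [-1.4  1.3 -0.1] M_g [0.35 0.52 0.  ] w 0.003 gf 0.7650294341146946
 R in g [[1.0, -0.0, 0.0], [-0.0, -1.0, 0.0], [0.0, -0.0, -1.0]]
clock: 9.2
ee_pos: [0.4882, -0.062, 0.0661]
tcp_rot: [[0.521, 0.853, 0.0], [0.853, -0.521, 0.0], [0.0, 0.0, -1.0]]
force: [-1.2, -0.7, -0.3]
width: 0.002
gripper_force: 0.8
t 9.2 g-frame tcp mm [-124.4    0.2   66.1] F_g [-1.3  0.7 -0.3] M_g [0.3  0.44 0.01] w 0.002 gf 0.7611506525427103
 R in g [[1.0, -0.0, 0.0], [-0.0, -1.0, -0.0], [0.0, 0.0, -1.0]]
33 [[-0.1142 -0.0594  0.0206]
 [-0.1031 -0.048   0.029 ]
 [-0.0909 -0.0439  0.0385]]
69 [[-0.1138 -0.0574  0.0626]
 [-0.1091 -0.0414  0.0746]
 [-0.0926 -0.0096  0.084 ]]
```

View pics/w1.png

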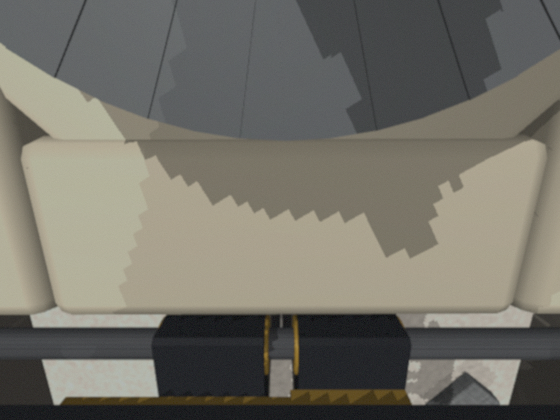

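```bash
python3 -c "
from h import *
snap('top','t3');snap('scene','s3')
for f in('t3','s3'):
  P,ok,p=cloud(f);Q=tog(P);print(f)
  for lo in np.arange(.02,.30,.02):
    m=ok&(Q[...,2]>lo)&(Q[...,2]<lo+.02)&(Q[...,0]<-.087)&(Q[...,0]>-.30)&(abs(Q[...,1])<.11)
    if m.sum()>3: print(round(lo,2),m.sum(),np.percentile(Q[m],[0,2,50,98,100],axis=0)[:,:2].round(3).T.tolist())
P,ok,p=cloud('s3')
cv2.imwrite('pics/s3c.png',cv2.resize(p[170:240,215:285],None,fx=8,fy=8,interpolation=cv2.INTER_CUBIC))
"
```

```text
t3
0.18 267 [[-0.156, -0.155, -0.127, -0.096, -0.094], [-0.094, -0.094, -0.08, -0.065, -0.063]]
0.2 87 [[-0.153, -0.151, -0.124, -0.098, -0.095], [-0.094, -0.093, -0.078, -0.064, -0.059]]
s3
0.02 32 [[-0.11, -0.11, -0.103, -0.091, -0.091], [-0.064, -0.063, -0.049, -0.046, -0.046]]
0.04 63 [[-0.146, -0.145, -0.109, -0.094, -0.094], [-0.064, -0.064, -0.046, -0.002, -0.0]]
0.06 69 [[-0.141, -0.14, -0.107, -0.094, -0.09], [-0.065, -0.062, -0.04, -0.009, -0.006]]
0.08 47 [[-0.131, -0.128, -0.112, -0.106, -0.106], [-0.062, -0.062, -0.015, -0.007, -0.004]]
0.1 19 [[-0.126, -0.126, -0.115, -0.112, -0.112], [-0.019, -0.018, -0.014, 0.001, 0.003]]
0.12 11 [[-0.124, -0.123, -0.113, -0.111, -0.111], [-0.019, -0.018, -0.011, -0.005, -0.005]]
0.14 21 [[-0.151, -0.15, -0.128, -0.101, -0.101], [-0.087, -0.087, -0.083, 0.082, 0.083]]
0.16 261 [[-0.154, -0.145, -0.1, -0.091, -0.089], [-0.091, -0.088, -0.027, 0.082, 0.087]]
0.18 484 [[-0.155, -0.15, -0.113, -0.092, -0.09], [-0.095, -0.094, -0.04, 0.091, 0.097]]
0.2 160 [[-0.152, -0.149, -0.115, -0.094, -0.092], [-0.093, -0.091, -0.013, 0.08, 0.092]]
0.22 29 [[-0.141, -0.14, -0.102, -0.093, -0.092], [-0.016, -0.016, -0.013, 0.033, 0.034]]
0.24 138 [[-0.155, -0.151, -0.106, -0.088, -0.087], [-0.039, -0.037, -0.025, 0.032, 0.041]]
0.26 72 [[-0.156, -0.148, -0.11, -0.088, -0.087], [-0.037, -0.037, -0.028, -0.004, 0.012]]
0.28 156 [[-0.155, -0.15, -0.106, -0.087, -0.087], [-0.039, -0.038, -0.029, 0.013, 0.021]]
```

View pics/s3c.png

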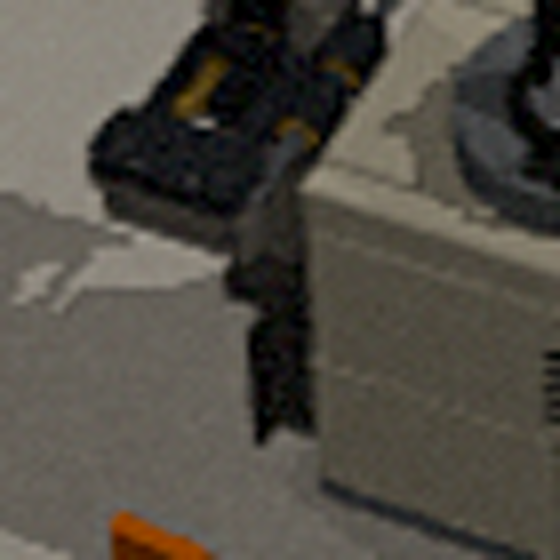

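```bash
python3 -m creep '[[[-0.05,0,0,0],[-0.15,0,0,0],[-0.3,0,0,0],[-0.3,0,0,0],[-0.3,0,-0.2,0],[-0.2,0,-0.4,0],[-0.1,0,-0.4,0],[0,0,0,0]]]'
python3 -c "
from h import *
report();snap('top','t4');snap('wrist','w4')
P,ok,p=cloud('t4');Q=tog(P)
cv2.imwrite('pics/t4c.png',cv2.resize(p[220:320,270:380],None,fx=6,fy=6,interpolation=cv2.INTER_CUBIC))
for f in ('t4','w4'):
  P,ok,p=cloud(f);Q=tog(P)
  m=ok&(abs(Q[...,1])<.018)&(Q[...,2]>.04)&(Q[...,2]<.07)&(Q[...,0]>-.2)&(Q[...,0]<-.09);q=Q[m];print(f,m.sum(), q.min(0),q.max(0)) if m.any() else 0
"
```

```text
clock: 10.35
ee_pos: [0.4307, -0.159, 0.1478]
tcp_rot: [[0.523, 0.852, 0.005], [0.852, -0.523, 0.0], [0.003, 0.004, -1.0]]
force: [0.3, 0.5, 0.4]
width: 0.006
gripper_force: 0.0
t 10.35 g-frame tcp mm [-237.2   -1.3  147.8] F_g [ 0.5 -0.   0.4] M_g [ 0.03  0.06 -0.  ] w 0.006 gf 0.0
 R in g [[1.0, -0.002, 0.003], [-0.002, -1.0, -0.004], [0.003, 0.004, -1.0]]
t4 190 [-0.14809274 -0.01769664  0.04179514] [-0.1063226   0.01790302  0.06578005]
w4 2107 [-0.1468978  -0.0179992   0.04760839] [-0.11348612  0.01794657  0.06999767]
```

View pics/t4c.png

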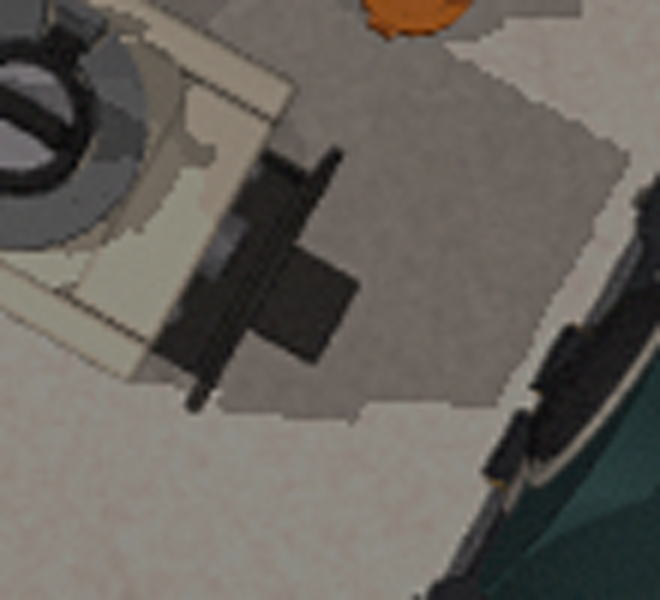

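View pics/w4.png

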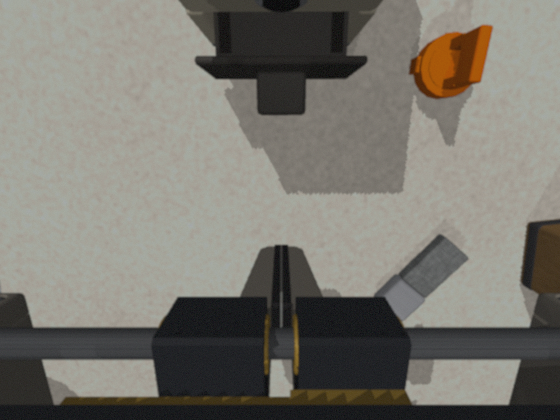

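```bash
python3 -c "
from h import *
P,ok,p=cloud('w4');Q=tog(P)*1000
for u,v in [(281,80),(281,95),(281,105),(270,90),(281,110),(281,70),(281,58)]: print('tab',u,v,Q[v,u].round(1))
for u,v in [(262,260),(275,250),(290,250),(300,265),(281,300),(265,285),(281,246),(250,290)]: print('fing',u,v,Q[v,u].round(1),ok[v,u])
"
```

```text
tab 281 80 [-120.8   -0.2   60.6]
tab 281 95 [-132.    -0.2   60.8]
tab 281 105 [-139.5   -0.2   59.3]
tab 270 90 [-128.1    8.6   59.1]
tab 281 110 [-143.3   -0.2   59. ]
tab 281 70 [-113.6   -0.2   60.7]
tab 281 58 [-109.4   -0.2   82. ]
fing 262 260 [-1.574e+02  3.000e-01  3.188e+02] False
fing 275 250 [-225.9    3.6  156.7] True
fing 290 250 [-226.8   -5.3  154.6] True
fing 300 265 [-226.5   -9.9  175.4] True
fing 281 300 [-2.274e+02  2.000e-01  2.072e+02] True
fing 265 285 [-225.1    7.3  198.5] True
fing 281 246 [-225.6    0.   151.3] True
fing 250 290 [-225.5   13.7  202.2] True
```

```bash
python3 -c "
from h import *
P,ok,p=cloud('w4');Q=tog(P)*1000
m=ok&(Q[...,0]<-215)&(Q[...,0]>-260)&(abs(Q[...,1])<15)&(Q[...,2]>100)
print(np.sort(Q[m][:,2])[:5]);report([-.168,0,.045])"
python3 -m creep '[[[0.2,-0.016,0.3,0],[0.2,0,0.3,0],[0.2,0,0.3,0],[0.2,0,0.3,0],[0.065,0,0.085,0],[0,0,0,0]]]'
python3 -c "
from h import *
report([-.137,0,.045])"
```

```text
[148.12151226 148.16333877 148.35400948 148.44814932 148.4711008 ]
t 10.45 g-frame tcp mm [-236.4    0.5  145.8] F_g [-0.3 -0.2 -0.1] M_g [ 0.06  0.13 -0.01] w 0.003 gf 0.0
 R in g [[1.0, -0.0, 0.001], [-0.0, -1.0, -0.0], [0.001, 0.0, -1.0]]
 shares to target [0.854 0.006 1.261]
clock: 11.2
ee_pos: [0.464, -0.0982, 0.0427]
tcp_rot: [[0.521, 0.853, -0.002], [0.853, -0.521, -0.0], [-0.001, -0.001, -1.0]]
force: [-0.3, -0.8, 0.5]
width: 0.005
gripper_force: 0.0
t 11.2 g-frame tcp mm [-167.9    2.    42.7] F_g [-0.8 -0.2  0.5] M_g [0.06 0.1  0.04] w 0.005 gf 0.0
 R in g [[1.0, -0.0, -0.001], [-0.0, -1.0, 0.001], [-0.001, -0.001, -1.0]]
 shares to target [ 0.386  0.025 -0.03 ]
```

```bash
python3 -m creep '[[[0.08,0.02,0,0],[0.08,0,0,0],[0.08,0,0,0],[0.06,0,0,0],[0.04,0,0,0],[0,0,0,0]]]'
python3 -c "
from h import *
report()"
python3 -m creep '[[[0.02,0,0,0],[0.01,0,0,0],[0,0,0,0]]]'
python3 -c "
from h import *
report()"
```

```text
clock: 11.95
ee_pos: [0.4802, -0.0749, 0.0432]
tcp_rot: [[0.521, 0.854, -0.0], [0.854, -0.521, 0.001], [0.0, -0.001, -1.0]]
force: [-0.4, -0.6, 0.1]
width: 0.002
gripper_force: 0.0
t 11.95 g-frame tcp mm [-139.6    0.3   43.2] F_g [-0.7  0.1  0.1] M_g [ 0.09  0.14 -0.01] w 0.002 gf 0.0
 R in g [[1.0, 0.0, 0.0], [0.0, -1.0, 0.001], [0.0, -0.001, -1.0]]
clock: 12.32
ee_pos: [0.481, -0.0734, 0.0432]
tcp_rot: [[0.521, 0.853, -0.001], [0.853, -0.521, 0.0], [-0.0, -0.001, -1.0]]
force: [-2.4, -1.4, 0.5]
width: 0.005
gripper_force: 0.9
t 12.325 g-frame tcp mm [-137.9    0.4   43.2] F_g [-2.4  1.3  0.5] M_g [0.3  0.51 0.  ] w 0.005 gf 0.8820055425167084
 R in g [[1.0, -0.0, -0.0], [-0.0, -1.0, 0.001], [-0.0, -0.001, -1.0]]
```

```bash
python3 -c "
from h import *
snap('scene','s5');snap('wrist','w5')
for f in('t4','s5','w5'):
  P,ok,p=cloud(f);Q=tog(P)*1000;print(f)
  for a,b in((-60,-48),(-48,-38),(-36,-22),(22,36),(38,50)):
    m=ok&(Q[...,2]>20)&(Q[...,2]<95)&(Q[...,0]<-87)&(Q[...,0]>-135)&(Q[...,1]>a)&(Q[...,1]<b)
    if m.sum()>3: print(a,b,m.sum(),np.percentile(Q[m],[2,25,50,75,98],axis=0).round(0).T.tolist())
P,ok,p=cloud('w5');Q=tog(P)*1000
for v in range(230,420,12): print(v,[(Q[v,u].round(0).tolist() if ok[v,u] else None) for u in (262,281,300)])
"
```

```text
t4
-60 -48 13 [[-114.0, -113.0, -111.0, -110.0, -109.0], [-59.0, -56.0, -54.0, -51.0, -48.0], [39.0, 81.0, 83.0, 84.0, 88.0]]
-48 -38 41 [[-115.0, -109.0, -103.0, -96.0, -88.0], [-48.0, -46.0, -45.0, -44.0, -39.0], [25.0, 58.0, 75.0, 79.0, 84.0]]
-36 -22 26 [[-115.0, -112.0, -110.0, -107.0, -100.0], [-36.0, -32.0, -29.0, -25.0, -23.0], [21.0, 73.0, 78.0, 83.0, 88.0]]
22 36 26 [[-115.0, -113.0, -110.0, -108.0, -99.0], [23.0, 25.0, 28.0, 32.0, 36.0], [27.0, 75.0, 78.0, 83.0, 87.0]]
38 50 31 [[-115.0, -112.0, -108.0, -101.0, -88.0], [39.0, 43.0, 46.0, 47.0, 49.0], [43.0, 72.0, 77.0, 83.0, 85.0]]
s5
-60 -48 21 [[-93.0, -90.0, -89.0, -88.0, -87.0], [-60.0, -59.0, -57.0, -55.0, -53.0], [21.0, 32.0, 47.0, 72.0, 82.0]]
w5
230 [None, None, None]
242 [None, None, None]
254 [None, None, None]
266 [None, None, None]
278 [None, None, None]
290 [None, None, None]
302 [None, None, None]
314 [None, None, None]
326 [None, None, None]
338 [[-106.0, 5.0, 156.0], [-111.0, 1.0, 150.0], [-106.0, -4.0, 156.0]]
350 [[-108.0, 5.0, 157.0], [-113.0, 1.0, 151.0], [-108.0, -4.0, 158.0]]
362 [[-112.0, 5.0, 157.0], [-256.0, 1.0, -0.0], [-112.0, -4.0, 157.0]]
374 [[-115.0, 5.0, 157.0], [-270.0, 1.0, -2.0], [-115.0, -4.0, 157.0]]
386 [[-118.0, 5.0, 157.0], [-283.0, 1.0, -1.0], [-118.0, -4.0, 157.0]]
398 [[-119.0, 5.0, 160.0], [-118.0, 1.0, 161.0], [-119.0, -4.0, 160.0]]
410 [[-114.0, 4.0, 167.0], [-113.0, 1.0, 168.0], [-114.0, -3.0, 168.0]]
```

```bash
python3 -m creep '[[[0.015,0,0,0],[0,0,0,0]]]'
python3 -c "
from h import *
report()"
python3 -m creep '[[[0.015,0,0,0],[0,0,0,0]]]'
python3 -c "
from h import *
report()"
```

```text
clock: 12.68
ee_pos: [0.4819, -0.0723, 0.0432]
tcp_rot: [[0.521, 0.853, -0.001], [0.853, -0.521, 0.0], [-0.0, -0.001, -1.0]]
force: [-2.5, -0.8, 0.5]
width: 0.003
gripper_force: 0.8
t 12.675 g-frame tcp mm [-136.5    0.2   43.2] F_g [-1.9  1.7  0.5] M_g [0.34 0.46 0.02] w 0.003 gf 0.8327751606702805
 R in g [[1.0, -0.0, -0.0], [-0.0, -1.0, 0.001], [-0.0, -0.001, -1.0]]
clock: 12.92
ee_pos: [0.4827, -0.0713, 0.0432]
tcp_rot: [[0.521, 0.853, -0.0], [0.853, -0.521, 0.0], [0.0, -0.0, -1.0]]
force: [-1.7, -0.5, 0.1]
width: 0.004
gripper_force: 0.8
t 12.925 g-frame tcp mm [-135.3    0.    43.2] F_g [-1.3  1.2  0.1] M_g [0.35 0.49 0.03] w 0.004 gf 0.7986800372600555
 R in g [[1.0, -0.0, 0.0], [-0.0, -1.0, 0.0], [0.0, -0.0, -1.0]]
```

```bash
python3 -m creep '[[[0.015,0,0,0],[0,0,0,0]]]'
python3 -c "
from h import *
report()"
python3 -m creep '[[[0.015,0,0,0],[0,0,0,0]]]'
python3 -c "
from h import *
report()"
```

```text
clock: 13.18
ee_pos: [0.4833, -0.0704, 0.0432]
tcp_rot: [[0.521, 0.853, -0.0], [0.853, -0.521, -0.0], [-0.0, -0.0, -1.0]]
force: [-1.9, -1.3, -1.9]
width: 0.005
gripper_force: 1.0
t 13.175 g-frame tcp mm [-134.2   -0.    43.2] F_g [-2.1  1.  -1.9] M_g [0.43 0.61 0.01] w 0.005 gf 0.9755875915288925
 R in g [[1.0, -0.0, -0.0], [-0.0, -1.0, 0.0], [-0.0, -0.0, -1.0]]
clock: 13.42
ee_pos: [0.4833, -0.0704, 0.0432]
tcp_rot: [[0.522, 0.853, -0.001], [0.853, -0.522, -0.001], [-0.001, -0.0, -1.0]]
force: [-4.1, -3.7, 0.5]
width: 0.001
gripper_force: 2.5
t 13.425 g-frame tcp mm [-134.1   -0.    43.2] F_g [-5.3  1.5  0.5] M_g [0.44 1.26 0.  ] w 0.001 gf 2.5366295501589775
 R in g [[1.0, -0.001, -0.001], [-0.001, -1.0, 0.0], [-0.001, -0.0, -1.0]]
```

```bash
python3 -m creep '[[[0.015,0,0,0],[0.015,0,0,0],[0,0,0,0]]]'
python3 -c "
from h import *
report()"
python3 -m creep '[[[-0.1,0,0,0],[-0.2,0,0,0],[-0.2,0,0,0],[-0.2,0,-0.2,0],[-0.1,0,-0.5,0],[0,0,-0.7,0],[0,0,-0.7,0],[0,0,-0.7,0],[0,0,-0.4,0],[0,0,-0.2,0]]]' -0.4
python3 -c "
from h import *
snap('top','t6');report([0,0,.31])
P,ok,p=cloud('t6');Q=tog(P)*1000
for a,b in((-60,-48),(-48,-38),(-36,-22),(22,36)):
    m=ok&(Q[...,2]>20)&(Q[...,2]<95)&(Q[...,0]<-86)&(Q[...,0]>-135)&(Q[...,1]>a)&(Q[...,1]<b)
    if m.sum()>3: print(a,b,m.sum(),np.percentile(Q[m],[0,2,25,50,75,98],axis=0).round(0).T.tolist())
m=ok&(abs(Q[...,1])<17)&(Q[...,2]>45)&(Q[...,2]<72)&(Q[...,0]<-86)&(Q[...,0]>-180);print('tab',m.sum(),np.sort(Q[m][:,0])[:6])
"
```

```text
clock: 13.8
ee_pos: [0.4834, -0.0703, 0.0432]
tcp_rot: [[0.523, 0.852, -0.002], [0.852, -0.523, -0.003], [-0.004, -0.0, -1.0]]
force: [-7.4, -7.8, 3.5]
width: 0.004
gripper_force: 5.3
t 13.8 g-frame tcp mm [-134.     0.    43.2] F_g [-10.5   2.3   3.5] M_g [ 0.54  2.56 -0.01] w 0.004 gf 5.3132519870996475
 R in g [[1.0, -0.002, -0.004], [-0.002, -1.0, 0.0], [-0.004, -0.0, -1.0]]
clock: 15.05
ee_pos: [0.4519, -0.1229, 0.3171]
tcp_rot: [[0.522, 0.853, 0.003], [0.853, -0.522, 0.002], [0.004, 0.001, -1.0]]
force: [-0.8, 0.2, -1.1]
width: 0.297
gripper_force: 0.0
t 15.1 g-frame tcp mm [-195.    -1.1  317.9] F_g [ 0.1 -0.8  1.5] M_g [-0.09  0.14 -0.02] w 0.3 gf 0.0
 R in g [[1.0, -0.001, 0.004], [-0.001, -1.0, -0.002], [0.004, 0.002, -1.0]]
 shares to target [ 2.437 -0.017  0.109]
-60 -48 12 [[-92.0, -92.0, -90.0, -89.0, -88.0, -86.0], [-59.0, -59.0, -57.0, -54.0, -51.0, -49.0], [24.0, 35.0, 81.0, 82.0, 83.0, 85.0]]
-48 -38 10 [[-92.0, -92.0, -90.0, -89.0, -88.0, -86.0], [-48.0, -48.0, -45.0, -43.0, -41.0, -38.0], [78.0, 78.0, 80.0, 84.0, 84.0, 86.0]]
-36 -22 13 [[-92.0, -92.0, -91.0, -89.0, -87.0, -86.0], [-34.0, -33.0, -31.0, -28.0, -25.0, -22.0], [76.0, 77.0, 80.0, 82.0, 84.0, 85.0]]
22 36 11 [[-92.0, -92.0, -91.0, -90.0, -89.0, -87.0], [22.0, 23.0, 24.0, 27.0, 32.0, 36.0], [80.0, 80.0, 83.0, 84.0, 85.0, 87.0]]
tab 155 [-125.16035123 -124.94678606 -124.44994104 -124.27508409 -124.10035302
 -124.0726309 ]
```

```bash
python3 -m creep '[[[0.25,-0.017,0,0],[0.4,0,0,0],[0.5,0,0,0],[0.5,0,0,0],[0.4,0,0,0],[0.25,0,0,0],[0.137,0,0,0],[0,0,0,0]]]'
python3 -c "
from h import *
report([0,0,.246]);snap('wrist','w6');s=readout.read_state();z0=s['ee_pos'][2]*1000
P,ok,p=cloud('w6');Q=tog(P)*1000
m=ok&(abs(Q[...,0])<28)&(abs(Q[...,1])<40)&(Q[...,2]>255)
q=Q[m];
for a,b in((-40,-22),(-22,-9),(9,22),(22,40)):
  k=q[(q[:,1]>a)&(q[:,1]<b)];print(a,b,len(k),np.sort(k[:,2])[:4]-z0 if len(k) else '', k.min(0),k.max(0)) if len(k) else 0
m=ok&(abs(Q[...,0])<30)&(abs(Q[...,1])<25)&(Q[...,2]>230)&(Q[...,2]<255);print('bar',m.sum(),np.percentile(Q[m],[1,50,99],axis=0).round(1).tolist(),cv2.minAreaRect(Q[m][:,:2].astype(np.float32)))
"
```

```text
clock: 16.1
ee_pos: [0.5522, 0.045, 0.3147]
tcp_rot: [[0.521, 0.853, -0.001], [0.853, -0.521, -0.001], [-0.001, -0.0, -1.0]]
force: [0.5, -0.5, -0.0]
width: 0.304
gripper_force: 0.0
t 16.1 g-frame tcp mm [2.000e-01 1.300e+00 3.147e+02] F_g [-0.1 -0.7 -0. ] M_g [0.04 0.09 0.05] w 0.304 gf 0.0
 R in g [[1.0, -0.0, -0.001], [-0.0, -1.0, 0.0], [-0.001, -0.0, -1.0]]
 shares to target [-0.001  0.017  0.859]
-40 -22 5338 [4.35322425 5.11312486 5.28915836 5.62253339] [  9.64501544 -39.99399208 319.39938059] [ 27.99977188 -22.00157994 442.06916857]
-22 -9 6423 [1.32155827 1.43366864 1.53242784 1.67764857] [-11.21198145 -21.99909983 316.36771461] [ 27.99815825  -9.00362303 442.15096358]
9 22 5755 [0.50029808 1.5791601  1.80374744 1.96725663] [-11.23726814   9.00348004 315.54645442] [ 27.99883738  21.99782602 442.15016085]
22 40 5792 [2.42597297 2.49787877 2.54352135 2.57334557] [  9.46970392  22.00043868 317.47212931] [ 27.99970921  39.99830689 442.39198636]
bar 587 [[-17.0, -4.4, 232.5], [4.4, 0.7, 250.2], [21.5, 4.9, 251.8]] ((2.2085723876953125, 0.2852301597595215), (39.165733337402344, 9.375510215759277), 0.08317697048187256)
```

View pics/w6.png

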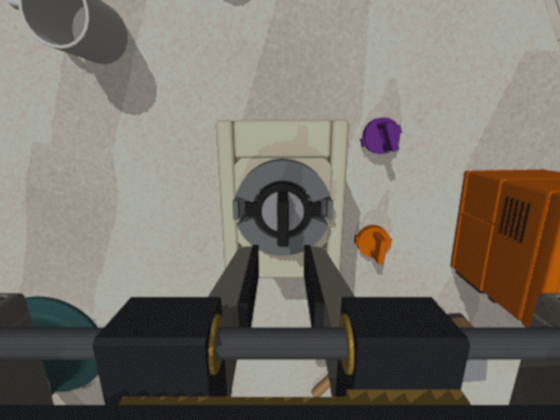

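```bash
python3 -m creep '[[[0.02,0.01,0.2,0],[0,0,0.3,0],[0,0,0.25,0],[0,0,0.15,0],[0,0,0.09,0],[0,0,0.044,0],[0,0,0,0]]]'
python3 -c "
from h import *
report()"
python3 -m creep '[[[0,0,0,0],[0,0,0,0],[0,0,0,0],[0,0,0,0]]]' -1
python3 -c "
from h import *
report()"
```

```text
clock: 17.02
ee_pos: [0.554, 0.0459, 0.2328]
tcp_rot: [[0.521, 0.853, 0.0], [0.853, -0.521, 0.0], [0.0, 0.0, -1.0]]
force: [-0.0, 0.3, 0.7]
width: 0.298
gripper_force: 0.0
t 17.025 g-frame tcp mm [  2.    0.3 232.8] F_g [0.2 0.2 0.7] M_g [ 0.06  0.14 -0.06] w 0.298 gf 0.0
 R in g [[1.0, -0.0, 0.0], [-0.0, -1.0, -0.0], [0.0, 0.0, -1.0]]
clock: 17.52
ee_pos: [0.5542, 0.0459, 0.2329]
tcp_rot: [[0.521, 0.853, 0.001], [0.853, -0.521, 0.0], [0.001, 0.001, -1.0]]
force: [0.2, 0.9, 1.4]
width: 0.107
gripper_force: 30.0
t 17.525 g-frame tcp mm [2.100e+00 1.000e-01 2.329e+02] F_g [0.9 0.3 1.4] M_g [-0.1   0.1   0.07] w 0.107 gf 30.00020295381546
 R in g [[1.0, -0.0, 0.001], [-0.0, -1.0, -0.001], [0.001, 0.001, -1.0]]
```

```bash
python3 -m creep '[[[0,0.02,0,0],[0,0.02,0,0],[0,0,0,0]]]'
python3 -c "
from h import *
report()"
python3 -m creep '[[[0,0.02,0,0],[0,0.01,0,0],[0,0,0,0]]]'
python3 -c "
from h import *
report()"
```

```text
clock: 17.9
ee_pos: [0.5552, 0.0455, 0.2329]
tcp_rot: [[0.521, 0.854, -0.004], [0.854, -0.521, 0.002], [0.0, -0.004, -1.0]]
force: [-5.7, 2.4, 9.3]
width: 0.105
gripper_force: 30.0
t 17.9 g-frame tcp mm [  2.3  -1.  232.9] F_g [-1.   6.1  9.3] M_g [1.52 0.36 0.02] w 0.105 gf 30.01268595457077
 R in g [[1.0, 0.0, 0.0], [0.0, -1.0, 0.004], [0.0, -0.004, -1.0]]
clock: 18.27
ee_pos: [0.5557, 0.0453, 0.2329]
tcp_rot: [[0.52, 0.854, -0.008], [0.854, -0.52, 0.004], [-0.0, -0.009, -1.0]]
force: [-11.9, 4.7, 14.4]
width: 0.104
gripper_force: 30.0
t 18.275 g-frame tcp mm [  2.3  -1.5 232.9] F_g [-2.1 12.6 14.4] M_g [ 2.89  0.66 -0.02] w 0.104 gf 30.042545199394226
 R in g [[1.0, 0.001, -0.0], [0.001, -1.0, 0.009], [-0.0, -0.009, -1.0]]
```

```bash
python3 -m creep '[[[0,0.03,0,0],[0,0.03,0,0],[0,0,0,0]]]'
python3 -c "
from h import *
report()"
python3 -m creep '[[[0,0.03,0,0],[0,0,0,0]]]'
python3 -c "
from h import *
report()"
```

```text
clock: 18.65
ee_pos: [0.5569, 0.045, 0.2332]
tcp_rot: [[0.519, 0.855, -0.015], [0.855, -0.519, 0.009], [-0.0, -0.017, -1.0]]
force: [-22.4, 8.6, 25.3]
width: 0.107
gripper_force: 30.0
t 18.65 g-frame tcp mm [  2.7  -2.7 233.2] F_g [-4.4 23.6 25.3] M_g [ 5.69  1.08 -0.03] w 0.107 gf 30.017017722129822
 R in g [[1.0, 0.002, -0.0], [0.002, -1.0, 0.017], [-0.0, -0.017, -1.0]]
clock: 18.9
ee_pos: [0.5576, 0.0448, 0.2335]
tcp_rot: [[0.519, 0.855, -0.018], [0.855, -0.519, 0.011], [0.0, -0.022, -1.0]]
force: [-25.8, 11.3, 31.7]
width: 0.104
gripper_force: 30.2
t 18.9 g-frame tcp mm [  2.9  -3.4 233.5] F_g [-3.8 27.9 31.7] M_g [ 7.09  1.29 -0.05] w 0.104 gf 30.191593766212463
 R in g [[1.0, 0.003, 0.0], [0.003, -1.0, 0.022], [0.0, -0.022, -1.0]]
```

```bash
cat >> h.py <<'E'
def tilt(f):
    P,ok,p=cloud(f);Q=tog(P)*1000
    r=np.hypot(Q[...,0],Q[...,1])
    for n,m in (('plug',ok&(r<26)&(r>21)&(abs(Q[...,2]-208)<7)),('collar',ok&(r<46)&(r>33)&(abs(Q[...,2]-205)<4)&(abs(Q[...,1])>0))):
        q=Q[m];
        for _ in range(2):
            A=np.c_[q[:,:2],np.ones(len(q))];c=np.linalg.lstsq(A,q[:,2],rcond=None)[0];e=q[:,2]-A@c;q=q[abs(e)<2.5*e.std()+.3]
        print(n,len(q),'dz/dx %.3f dz/dy %.3f z0 %.1f rms %.2f'%(*c,e.std()))
    m=ok&(Q[...,0]>10.5)&(Q[...,0]<24)&(abs(Q[...,1])<20)&(Q[...,2]>243)&(Q[...,2]<258)
    q=Q[m];
    if len(q)>5: print('bar',len(q),'y %.1f [%.1f %.1f] z %.1f'%(q[:,1].mean(),*np.percentile(q[:,1],[2,98]),q[:,2].mean()))
E
python3 -c "
from h import *
snap('wrist','w7');tilt('w6');tilt('w7')
"
```

```text
plug 660 dz/dx 0.000 dz/dy 0.003 z0 208.6 rms 0.66
collar 2664 dz/dx 0.001 dz/dy -0.000 z0 204.4 rms 0.80
bar 177 y 0.4 [-4.2 4.8] z 249.7
plug 773 dz/dx -0.004 dz/dy 0.028 z0 209.3 rms 0.73
collar 3519 dz/dx 0.006 dz/dy 0.002 z0 204.2 rms 0.86
bar 882 y -2.8 [-18.9 13.7] z 250.5
```

```bash
python3 -m creep '[[[0,-0.08,0,0],[0,-0.08,0,0],[0,0,0,0]]]'
python3 -c "
from h import *
report()"
python3 -m creep '[[[0,0,0,0],[0,0,0,0],[0,0,-0.07,0],[0,0,-0.07,0],[0,0,0,0]]]' -0.7
python3 -c "
from h import *
report();snap('wrist','w8');tilt('w8')"
python3 -m creep '[[[0,0,0,0],[0,0,0,0],[0,0,0,0]]]' -1
python3 -c "
from h import *
report()"
```

```text
clock: 19.32
ee_pos: [0.555, 0.0458, 0.2336]
tcp_rot: [[0.522, 0.853, 0.003], [0.853, -0.522, 0.0], [0.002, 0.002, -1.0]]
force: [2.9, -1.1, 6.4]
width: 0.106
gripper_force: 30.3
t 19.325 g-frame tcp mm [  2.4  -0.6 233.6] F_g [ 0.6 -3.   6.4] M_g [-0.09 -0.05 -0.06] w 0.106 gf 30.28056174516678
 R in g [[1.0, -0.001, 0.002], [-0.001, -1.0, -0.002], [0.002, 0.002, -1.0]]
clock: 19.95
ee_pos: [0.5539, 0.0462, 0.2442]
tcp_rot: [[0.521, 0.853, 0.0], [0.853, -0.521, 0.001], [0.001, -0.0, -1.0]]
force: [0.9, 0.5, 0.2]
width: 0.147
gripper_force: 0.2
t 19.95 g-frame tcp mm [  2.1   0.4 244.2] F_g [ 0.9 -0.5  0.2] M_g [-0.09  0.14  0.  ] w 0.147 gf 0.21635998506098986
 R in g [[1.0, -0.0, 0.001], [-0.0, -1.0, 0.0], [0.001, -0.0, -1.0]]
plug 769 dz/dx 0.001 dz/dy 0.023 z0 209.3 rms 0.64
collar 3221 dz/dx 0.003 dz/dy -0.000 z0 204.3 rms 0.83
bar 662 y -0.2 [-16.9 18.4] z 251.2
clock: 20.38
ee_pos: [0.5545, 0.0456, 0.244]
tcp_rot: [[0.522, 0.853, 0.002], [0.853, -0.522, -0.0], [0.0, 0.002, -1.0]]
force: [4.8, -2.4, -0.3]
width: 0.1
gripper_force: 30.0
t 20.375 g-frame tcp mm [  2.   -0.4 244. ] F_g [ 0.4 -5.4 -0.3] M_g [-1.02 -0.   -0.02] w 0.1 gf 30.008303225040436
 R in g [[1.0, -0.001, 0.0], [-0.001, -1.0, -0.002], [0.0, 0.002, -1.0]]
```

```bash
python3 -m creep '[[[0,0.05,0,0],[0,0.05,0,0],[0,0,0,0]]]'
python3 -c "
from h import *
report();snap('wrist','w9');tilt('w9')"

```

```text
clock: 20.75
ee_pos: [0.5573, 0.0445, 0.2439]
tcp_rot: [[0.52, 0.854, -0.009], [0.854, -0.52, 0.005], [-0.0, -0.011, -1.0]]
force: [-9.6, 4.4, 13.9]
width: 0.102
gripper_force: 30.0
t 20.75 g-frame tcp mm [  2.5  -3.3 243.9] F_g [-1.2 10.5 13.9] M_g [ 2.67  0.45 -0.1 ] w 0.102 gf 30.036365389823914
 R in g [[1.0, 0.001, -0.0], [0.001, -1.0, 0.011], [-0.0, -0.011, -1.0]]
plug 750 dz/dx -0.002 dz/dy 0.022 z0 209.2 rms 0.69
collar 3244 dz/dx 0.004 dz/dy 0.002 z0 204.3 rms 0.80
bar 669 y -2.9 [-18.4 12.8] z 251.3
```

```bash
cat >> h.py <<'E'
def bar(f):
    P,ok,p=cloud(f);Q=tog(P)*1000
    m=ok&(Q[...,0]>13.5)&(Q[...,0]<23)&(abs(Q[...,1])<14)&(Q[...,2]>246)&(Q[...,2]<256);q=Q[m]
    if len(q)<8: print('bar few');return
    c=np.linalg.lstsq(np.c_[q[:,1],np.ones(len(q))],q[:,2],rcond=None)[0]
    print(f,'bar',len(q),'y mid %.1f rng %s slope %.3f'%(np.mean(np.percentile(q[:,1],[3,97])),np.percentile(q[:,1],[3,97]).round(1),c[0]))
E
python3 -c "
from h import *
for f in('w6','w7','w8','w9'): bar(f)
for f in('w6','w7','w9'):
  P,ok,p=cloud(f);Q=tog(P)*1000
  r=np.hypot(Q[...,0],Q[...,1])
  for a,b in((-26,-16),(-16,-8),(8,16),(16,26)):
    m=ok&(r<27)&(r>20)&(Q[...,1]>a)&(Q[...,1]<b)&(Q[...,2]>190)&(Q[...,2]<225);print(f,a,b,m.sum(),np.percentile(Q[m][:,2],[10,25,50,75,90]).round(1))
"
```

```text
w6 bar 126 y mid 0.3 rng [-4.2  4.8] slope 0.043
w7 bar 404 y mid -2.9 rng [-11.2   5.3] slope 0.034
w8 bar 259 y mid -0.8 rng [-5.3  3.7] slope 0.033
w9 bar 282 y mid -2.7 rng [-7.3  1.9] slope 0.021
w6 -26 -16 232 [207.6 208.  208.6 209.  209.3]
w6 -16 -8 115 [207.8 208.1 208.6 209.1 209.5]
w6 8 16 130 [207.8 208.2 208.6 209.  209.5]
w6 16 26 249 [207.7 208.2 208.6 209.2 209.4]
w7 -26 -16 271 [207.8 208.2 208.7 209.2 209.7]
w7 -16 -8 146 [208.2 208.6 209.  209.4 210. ]
w7 8 16 135 [208.8 209.1 209.5 210.  210.6]
w7 16 26 319 [205.6 209.  209.7 210.2 210.6]
w9 -26 -16 285 [207.8 208.2 208.7 209.3 209.7]
w9 -16 -8 127 [208.2 208.7 209.1 209.6 210. ]
w9 8 16 126 [208.6 209.1 209.5 209.9 210.3]
w9 16 26 318 [205.7 208.9 209.5 210.  210.5]
```

```bash
python3 -m creep '[[[0,0.02,-0.02,0],[0,0.02,-0.02,0],[0,0,0,0]]]'
python3 -c "
from h import *
report();snap('wrist','w10');tilt('w10');bar('w10')"

```

```text
clock: 21.18
ee_pos: [0.5575, 0.044, 0.2443]
tcp_rot: [[0.519, 0.855, -0.015], [0.855, -0.519, 0.005], [-0.003, -0.016, -1.0]]
force: [-9.2, 6.5, -1.2]
width: 0.1
gripper_force: 30.0
t 21.175 g-frame tcp mm [  2.1  -3.7 244.3] F_g [ 0.8 11.2 -1.2] M_g [ 2.74  0.05 -0.08] w 0.1 gf 29.977617859840393
 R in g [[1.0, 0.002, -0.003], [0.002, -1.0, 0.016], [-0.003, -0.016, -1.0]]
plug 746 dz/dx 0.002 dz/dy 0.030 z0 209.6 rms 0.73
collar 3267 dz/dx 0.004 dz/dy 0.001 z0 204.3 rms 0.82
bar 647 y -3.1 [-18.6 12.1] z 251.4
w10 bar 269 y mid -2.9 rng [-7.7  1.8] slope 0.011
```

```bash
python3 -m creep '[[[0,0.04,-0.02,0],[0,0.04,-0.02,0],[0,0,0,0]]]'
python3 -c "
from h import *
report();snap('wrist','w11');tilt('w11');bar('w11')"

```

```text
clock: 21.6
ee_pos: [0.5619, 0.0413, 0.247]
tcp_rot: [[0.519, 0.855, -0.018], [0.855, -0.519, 0.006], [-0.004, -0.018, -1.0]]
force: [-11.2, 6.8, -0.2]
width: 0.1
gripper_force: 30.9
t 21.6 g-frame tcp mm [  2.1  -8.9 247. ] F_g [-0.1 13.1 -0.2] M_g [3.48 0.19 0.02] w 0.1 gf 30.883025787770748
 R in g [[1.0, 0.002, -0.004], [0.002, -1.0, 0.018], [-0.004, -0.018, -1.0]]
plug 608 dz/dx 0.042 dz/dy 0.083 z0 211.6 rms 1.01
collar 3139 dz/dx 0.004 dz/dy 0.003 z0 204.3 rms 0.80
bar 574 y -7.1 [-18.6 6.5] z 252.6
w11 bar 297 y mid -8.1 rng [-12.9  -3.3] slope -0.070
```

```bash
cat >> h.py <<'E'
def tilt2(f):
    P,ok,p=cloud(f);Q=tog(P)*1000;th=0;z=209;q0=None
    for it in range(8):
        y=-15*th-(0)  # plug-top centre shift
        r=np.hypot(Q[...,0],Q[...,1]-YS if False else Q[...,1]-y)
        m=ok&(r<26)&(r>15)&(abs(Q[...,2]-(z+th*(Q[...,1]-y)))<4);q=Q[m]
        A=np.c_[q[:,1]-y,np.ones(len(q))];c=np.linalg.lstsq(A,q[:,2],rcond=None)[0];th,z=c
        e=q[:,2]-A@c
    print(f,'tilt2 %.3f z %.1f n %d rms %.2f'%(th,z,len(q),e.std()))
E
python3 -m creep '[[[0,0.03,-0.01,0],[0,0,0,0]]]'
python3 -c "
from h import *
report();snap('wrist','w12');tilt('w12');bar('w12')
for f in 'w6','w9','w10','w11','w12':tilt2(f)"

```

```text
clock: 21.9
ee_pos: [0.5663, 0.0392, 0.2495]
tcp_rot: [[0.519, 0.855, -0.012], [0.855, -0.519, 0.006], [-0.001, -0.013, -1.0]]
force: [-5.1, 3.5, 2.7]
width: 0.099
gripper_force: 32.6
t 21.9 g-frame tcp mm [  2.7 -13.7 249.5] F_g [0.3 6.2 2.7] M_g [ 1.9   0.06 -0.05] w 0.099 gf 32.64293510466814
 R in g [[1.0, 0.002, -0.001], [0.002, -1.0, 0.013], [-0.001, -0.013, -1.0]]
plug 320 dz/dx 0.006 dz/dy 0.309 z0 215.6 rms 0.66
collar 2987 dz/dx 0.002 dz/dy 0.001 z0 204.4 rms 0.72
bar 555 y -10.9 [-18.3 0.5] z 253.3
w12 bar 179 y mid -9.7 rng [-13.5  -6. ] slope -0.666
w6 tilt2 0.002 z 208.9 n 1222 rms 0.80
w9 tilt2 0.023 z 209.5 n 1348 rms 0.82
w10 tilt2 0.032 z 209.9 n 1361 rms 0.79
w11 tilt2 0.131 z 212.8 n 1404 rms 0.81
w12 tilt2 0.361 z 214.1 n 1361 rms 1.18
```

```bash
python3 -m creep '[[[0,-0.09,0.03,0],[0,-0.1,0.03,0],[0,0,0,0]]]'
python3 -c "
from h import *
report();snap('wrist','w13');tilt('w13');bar('w13')
tilt2('w13')"

```

```text
clock: 22.32
ee_pos: [0.5613, 0.0419, 0.2485]
tcp_rot: [[0.522, 0.853, 0.009], [0.853, -0.522, -0.002], [0.003, 0.008, -1.0]]
force: [5.2, -2.8, 6.0]
width: 0.105
gripper_force: 29.5
t 22.325 g-frame tcp mm [  2.4  -8.  248.5] F_g [ 0.3 -5.9  6. ] M_g [-1.52  0.05  0.01] w 0.105 gf 29.500176329165697
 R in g [[1.0, -0.001, 0.003], [-0.001, -1.0, -0.008], [0.003, 0.008, -1.0]]
plug 405 dz/dx 0.003 dz/dy 0.205 z0 213.2 rms 0.64
collar 3076 dz/dx 0.003 dz/dy 0.001 z0 204.4 rms 0.73
bar 575 y -6.1 [-18.4 7.5] z 253.0
w13 bar 307 y mid -6.8 rng [-11.9  -1.7] slope -0.182
w13 tilt2 0.243 z 212.8 n 1272 rms 1.04
```

```bash
python3 -m creep '[[[0,-0.05,0.02,0],[0,-0.05,0.02,0],[0,0,0,0]]]'
python3 -c "
from h import *
report();snap('wrist','w14');bar('w14')
tilt2('w14')"

```

```text
clock: 22.75
ee_pos: [0.5602, 0.043, 0.249]
tcp_rot: [[0.524, 0.852, 0.022], [0.852, -0.524, -0.005], [0.008, 0.021, -1.0]]
force: [12.0, -8.3, 18.7]
width: 0.103
gripper_force: 29.7
t 22.75 g-frame tcp mm [  2.7  -6.6 249. ] F_g [ -0.8 -14.6  18.7] M_g [-3.71  0.25 -0.03] w 0.103 gf 29.747193781659007
 R in g [[1.0, -0.003, 0.008], [-0.003, -1.0, -0.021], [0.008, 0.021, -1.0]]
w14 bar 322 y mid -5.7 rng [-11.1  -0.2] slope -0.166
w14 tilt2 0.216 z 213.3 n 1240 rms 1.02
```

```bash
python3 -m creep '[[[0,-0.05,0,0],[0,-0.04,0,0],[0,0,0,0]]]'
python3 -c "
from h import *
report();snap('wrist','w15');bar('w15')
tilt2('w15')"

```

```text
clock: 23.18
ee_pos: [0.5573, 0.0454, 0.2512]
tcp_rot: [[0.524, 0.851, 0.03], [0.851, -0.524, -0.006], [0.011, 0.028, -1.0]]
force: [16.3, -11.1, 26.0]
width: 0.098
gripper_force: 29.4
t 23.175 g-frame tcp mm [  3.2  -2.8 251.2] F_g [ -1.  -19.7  26. ] M_g [-4.96  0.38 -0.03] w 0.098 gf 29.382060659117997
 R in g [[1.0, -0.004, 0.011], [-0.004, -1.0, -0.028], [0.011, 0.028, -1.0]]
w15 bar 124 y mid -2.1 rng [-9.1  4.9] slope -0.183
w15 tilt2 0.148 z 215.5 n 1196 rms 1.03
```

```bash
python3 -m creep '[[[0,0.04,0.03,0],[0,0.03,0.03,0],[0,0,0.02,0]]]'
python3 -c "
from h import *
report();snap('wrist','w16');bar('w16')
tilt2('w16')"

```

```text
clock: 23.6
ee_pos: [0.5634, 0.0418, 0.2456]
tcp_rot: [[0.525, 0.851, 0.032], [0.851, -0.525, -0.006], [0.012, 0.031, -0.999]]
force: [19.4, -12.0, 30.9]
width: 0.103
gripper_force: 33.6
t 23.6 g-frame tcp mm [  3.3  -9.9 245.6] F_g [ -0.1 -22.8  30.9] M_g [-5.28  0.31 -0.01] w 0.103 gf 33.57322186231613
 R in g [[1.0, -0.005, 0.012], [-0.005, -1.0, -0.031], [0.012, 0.031, -0.999]]
w16 bar 336 y mid -7.5 rng [-13.7  -1.2] slope -0.030
w16 tilt2 0.305 z 210.2 n 1288 rms 1.11
```

```bash
python3 -m creep '[[[0,0.04,-0.05,0],[0,0,0,0],[0,0,0,0]]]' -0.38
python3 -c "
from h import *
report([.002,-.004,.218]);snap('wrist','w17');bar('w17')
tilt2('w17')
P,ok,p=cloud('w17');Q=tog(P)*1000
for y in range(-30,31,4):
  m=ok&(abs(Q[...,1]-y)<2)&(Q[...,0]>5)&(Q[...,0]<22)&(Q[...,2]>198)&(Q[...,2]<226)
  m2=ok&(abs(Q[...,1]-y)<2)&(Q[...,0]>13)&(Q[...,0]<24)&(Q[...,2]>226)&(Q[...,2]<262)
  print(y,m.sum(),np.median(Q[m][:,2]).round(1) if m.any() else '', m2.sum(),np.percentile(Q[m2][:,2],[10,50,90]).round(1) if m2.any() else '')
"
```

```text
clock: 24.02
ee_pos: [0.5519, 0.047, 0.24]
tcp_rot: [[0.521, 0.854, -0.001], [0.854, -0.521, -0.0], [-0.001, -0.001, -1.0]]
force: [2.4, -1.2, 2.1]
width: 0.314
gripper_force: 1.3
t 24.025 g-frame tcp mm [  1.8   2.6 240. ] F_g [ 0.2 -2.7  2.1] M_g [-0.57  0.14  0.02] w 0.314 gf 1.2902918562758714
 R in g [[1.0, -0.0, -0.001], [-0.0, -1.0, 0.001], [-0.001, -0.001, -1.0]]
 shares to target [0.003 0.083 0.275]
w17 bar 294 y mid -5.4 rng [-10.7  -0.1] slope -0.298
w17 tilt2 0.209 z 214.0 n 1542 rms 0.99
-30 112 204.3 0 
-26 81 204.5 0 
-22 78 210.2 0 
-18 117 211.2 0 
-14 108 212.4 5 [248.6 258.1 260.6]
-10 81 213.0 92 [251.9 255.  255.8]
-6 25 213.8 203 [234.7 254.7 256.4]
-2 14 218.2 229 [233.2 251.8 256.7]
2 18 216.5 113 [228.8 236.3 244.5]
6 137 216.6 2 [226.6 226.7 226.8]
10 142 216.8 0 
14 141 217.4 0 
18 133 218.0 5 [250.  252.7 258.4]
22 156 217.9 2 [251.8 252.2 252.5]
26 132 213.3 0 
30 146 204.9 0
```

```bash
python3 -m creep '[[[0,0.08,0,0],[0,0,0.14,0],[0,0,0.12,0],[0,0,0,0]]]'
python3 -c "
from h import *
report()"
python3 -m creep '[[[0,0,0.05,0],[0,0,0.04,0],[0,0,0,0]]]'
python3 -c "
from h import *
report();snap('wrist','w18');tilt2('w18');bar('w18')"
```

```text
clock: 24.58
ee_pos: [0.5568, 0.0436, 0.2184]
tcp_rot: [[0.521, 0.853, -0.003], [0.853, -0.521, -0.001], [-0.002, -0.002, -1.0]]
force: [0.4, 0.3, -0.2]
width: 0.311
gripper_force: 0.0
t 24.575 g-frame tcp mm [  1.4  -3.4 218.4] F_g [ 0.5 -0.2 -0.2] M_g [0.06 0.06 0.02] w 0.311 gf 0.0
 R in g [[1.0, -0.0, -0.002], [-0.0, -1.0, 0.002], [-0.002, -0.002, -1.0]]
clock: 24.95
ee_pos: [0.5591, 0.0432, 0.214]
tcp_rot: [[0.522, 0.853, 0.002], [0.853, -0.522, 0.001], [0.002, 0.002, -1.0]]
force: [-0.4, -1.4, 7.5]
width: 0.314
gripper_force: 5.7
t 24.95 g-frame tcp mm [  2.3  -5.5 214. ] F_g [-1.4 -0.3  7.5] M_g [0.27 0.33 0.01] w 0.314 gf 5.727031021378934
 R in g [[1.0, -0.001, 0.002], [-0.001, -1.0, -0.002], [0.002, 0.002, -1.0]]
w18 tilt2 0.388 z 208.2 n 1177 rms 1.17
w18 bar 214 y mid -11.1 rng [-13.7  -8.4] slope 0.091
```

```bash
cat >> h.py <<'E'
def prof(f):
    P,ok,p=cloud(f);Q=tog(P)*1000;o=[]
    for y in range(-34,35,4):
        m=ok&(abs(Q[...,1]-y)<2)&(Q[...,0]>12.5)&(Q[...,0]<24)&(Q[...,2]>190)&(Q[...,2]<230)&(np.hypot(Q[...,0],Q[...,1])<30)
        m2=ok&(abs(Q[...,1]-y)<2)&(Q[...,0]>13)&(Q[...,0]<24)&(Q[...,2]>230)&(Q[...,2]<262)
        o.append((y,int(m.sum()),round(float(np.median(Q[m][:,2])),1) if m.any() else None,int(m2.sum()),np.percentile(Q[m2][:,2],[10,90]).round(0).tolist() if m2.any() else None))
    print(f,*o,sep='\n')
E
python3 -c "
from h import *
prof('w17');prof('w18')"
```

```text
w17
(-34, 0, None, 0, None)
(-30, 0, None, 0, None)
(-26, 0, None, 0, None)
(-22, 15, 210.2, 0, None)
(-18, 64, 211.1, 0, None)
(-14, 91, 211.9, 5, [249.0, 261.0])
(-10, 89, 213.0, 92, [252.0, 256.0])
(-6, 54, 214.1, 195, [237.0, 256.0])
(-2, 58, 219.3, 215, [237.0, 257.0])
(2, 69, 222.0, 89, [233.0, 245.0])
(6, 101, 216.8, 0, None)
(10, 97, 216.6, 0, None)
(14, 101, 217.0, 0, None)
(18, 102, 217.5, 5, [250.0, 258.0])
(22, 78, 217.2, 2, [252.0, 253.0])
(26, 23, 214.6, 0, None)
(30, 0, None, 0, None)
(34, 0, None, 0, None)
w18
(-34, 0, None, 39, [252.0, 261.0])
(-30, 0, None, 93, [246.0, 261.0])
(-26, 8, 225.2, 89, [246.0, 261.0])
(-22, 74, 218.2, 124, [235.0, 260.0])
(-18, 88, 203.9, 119, [246.0, 250.0])
(-14, 103, 205.0, 217, [240.0, 250.0])
(-10, 98, 207.2, 237, [236.0, 250.0])
(-6, 104, 216.7, 179, [233.0, 243.0])
(-2, 136, 223.3, 33, [230.0, 233.0])
(2, 125, 214.6, 0, None)
(6, 115, 212.6, 0, None)
(10, 170, 214.3, 86, [235.0, 259.0])
(14, 155, 215.1, 104, [240.0, 261.0])
(18, 142, 215.4, 89, [244.0, 260.0])
(22, 101, 212.3, 84, [249.0, 261.0])
(26, 23, 207.5, 8, [257.0, 261.0])
(30, 0, None, 0, None)
(34, 0, None, 0, None)
```

```bash
python3 -m creep '[[[0,0.1,0,0],[0,0.03,0.06,0],[0,0,0.06,0],[0,0,0,0]]]'
python3 -c "
from h import *
report();snap('wrist','w19');prof('w19')"
```

```text
clock: 25.5
ee_pos: [0.569, 0.0382, 0.2077]
tcp_rot: [[0.521, 0.853, 0.004], [0.853, -0.521, 0.004], [0.006, 0.001, -1.0]]
force: [-7.2, 1.4, 34.5]
width: 0.308
gripper_force: 14.1
t 25.5 g-frame tcp mm [  3.2 -16.6 207.7] F_g [-2.6  6.9 34.5] M_g [2.4  0.8  0.04] w 0.308 gf 14.129661748884246
 R in g [[1.0, -0.001, 0.006], [-0.001, -1.0, -0.001], [0.006, 0.001, -1.0]]
w19
(-34, 0, None, 240, [235.0, 259.0])
(-30, 0, None, 118, [235.0, 260.0])
(-26, 0, None, 0, None)
(-22, 26, 197.5, 86, [242.0, 244.0])
(-18, 83, 199.1, 216, [239.0, 246.0])
(-14, 114, 200.7, 240, [235.0, 246.0])
(-10, 123, 215.0, 169, [233.0, 242.0])
(-6, 167, 223.8, 58, [231.0, 234.0])
(-2, 167, 219.0, 118, [234.0, 260.0])
(2, 195, 213.5, 241, [235.0, 260.0])
(6, 216, 211.0, 237, [234.0, 260.0])
(10, 192, 212.4, 233, [235.0, 259.0])
(14, 135, 213.0, 77, [244.0, 260.0])
(18, 140, 214.1, 0, None)
(22, 87, 210.4, 0, None)
(26, 23, 206.3, 0, None)
(30, 0, None, 0, None)
(34, 0, None, 0, None)
```

```bash
python3 -m creep '[[[0,-0.05,-0.2,0],[0,-0.05,-0.35,0],[0,0,-0.25,0]]]'
python3 -m creep '[[[0,-0.15,0,0],[0,-0.15,0,0],[0,-0.06,0,0],[0,0,0,0]]]' -1
python3 -c "
from h import *
report([.0,.020,.220])"
```

```text
clock: 25.92
ee_pos: [0.5598, 0.0424, 0.2677]
tcp_rot: [[0.521, 0.853, -0.0], [0.853, -0.521, 0.0], [0.0, -0.0, -1.0]]
force: [0.0, -0.6, -0.1]
width: 0.312
gripper_force: 0.0
clock: 26.42
ee_pos: [0.5348, 0.0578, 0.2665]
tcp_rot: [[0.52, 0.854, -0.001], [0.854, -0.52, 0.0], [-0.0, -0.001, -1.0]]
force: [-0.1, -0.0, 0.5]
width: 0.006
gripper_force: 0.0
t 26.425 g-frame tcp mm [  2.1  22.8 266.5] F_g [-0.1  0.   0.5] M_g [ 0.02  0.11 -0.07] w 0.006 gf 0.0
 R in g [[1.0, 0.001, -0.0], [0.001, -1.0, 0.001], [-0.0, -0.001, -1.0]]
 shares to target [-0.026  0.036  0.581]
```

```bash
python3 -m creep '[[[0,0.03,0.2,0],[0,0,0.25,0],[0,0,0.13,0],[0,0,0.08,0],[0,0,0.05,0]]]'
python3 -c "
from h import *
report()"
python3 -m creep '[[[0,0,0.06,0],[0,0,0.04,0]]]'
python3 -c "
from h import *
report();snap('wrist','w20');prof('w20')"
```

```text
clock: 27.05
ee_pos: [0.5378, 0.0563, 0.2145]
tcp_rot: [[0.521, 0.853, -0.002], [0.853, -0.521, 0.005], [0.003, -0.004, -1.0]]
force: [-20.6, 1.9, 60.0]
width: 0.005
gripper_force: 30.0
t 27.05 g-frame tcp mm [  2.4  19.5 214.5] F_g [-9.1 18.5 60. ] M_g [ 4.76  2.41 -0.01] w 0.005 gf 30.03729417694558
 R in g [[1.0, -0.0, 0.003], [-0.0, -1.0, 0.004], [0.003, -0.004, -1.0]]
clock: 27.3
ee_pos: [0.5386, 0.0569, 0.2133]
tcp_rot: [[0.521, 0.854, -0.002], [0.853, -0.521, 0.012], [0.009, -0.008, -1.0]]
force: [-40.2, 2.6, 112.3]
width: 0.005
gripper_force: 55.6
t 27.3 g-frame tcp mm [  3.3  19.1 213.3] F_g [-18.7  35.7 112.3] M_g [8.95 4.42 0.12] w 0.005 gf 55.56270123459399
 R in g [[1.0, 0.0, 0.009], [-0.0, -1.0, 0.008], [0.009, -0.008, -1.0]]
w20
(-34, 0, None, 0, None)
(-30, 0, None, 0, None)
(-26, 0, None, 0, None)
(-22, 25, 199.0, 0, None)
(-18, 57, 200.3, 127, [244.0, 246.0])
(-14, 46, 201.3, 153, [246.0, 248.0])
(-10, 31, 202.9, 210, [241.0, 247.0])
(-6, 47, 211.8, 182, [231.0, 239.0])
(-2, 156, 222.9, 1, [231.0, 231.0])
(2, 134, 211.5, 12, [254.0, 261.0])
(6, 124, 210.1, 175, [237.0, 260.0])
(10, 185, 211.7, 206, [234.0, 259.0])
(14, 173, 213.3, 213, [234.0, 260.0])
(18, 198, 213.8, 226, [234.0, 260.0])
(22, 168, 213.7, 214, [235.0, 259.0])
(26, 73, 218.6, 209, [235.0, 260.0])
(30, 0, None, 204, [234.0, 260.0])
(34, 0, None, 114, [238.0, 260.0])
```

```bash
python3 -m creep '[[[0,0,-0.3,0],[0,0.1,-0.35,0],[0,0.2,-0.2,0],[0,0.12,0,0]]]' 
python3 -c "
from h import *
snap('wrist','w21');prof('w21');report([.002,-.011,.240])"
```

```text
clock: 27.85
ee_pos: [0.5675, 0.038, 0.2711]
tcp_rot: [[0.522, 0.853, 0.003], [0.853, -0.522, 0.001], [0.002, 0.002, -1.0]]
force: [0.5, 0.1, 0.7]
width: 0.007
gripper_force: 0.0
w21
(-34, 0, None, 0, None)
(-30, 0, None, 0, None)
(-26, 0, None, 0, None)
(-22, 16, 200.2, 15, [245.0, 246.0])
(-18, 51, 201.7, 84, [245.0, 248.0])
(-14, 47, 203.2, 124, [239.0, 249.0])
(-10, 44, 205.5, 114, [236.0, 247.0])
(-6, 60, 220.5, 58, [231.0, 237.0])
(-2, 73, 221.2, 0, None)
(2, 67, 212.0, 0, None)
(6, 77, 211.7, 0, None)
(10, 73, 213.3, 0, None)
(14, 70, 214.4, 0, None)
(18, 77, 215.2, 0, None)
(22, 51, 212.6, 0, None)
(26, 15, 207.5, 0, None)
(30, 0, None, 0, None)
(34, 0, None, 0, None)
t 27.9 g-frame tcp mm [  1.7 -15.7 270.1] F_g [ 0.8 -0.9 -0. ] M_g [0.04 0.13 0.02] w 0.005 gf 0.0
 R in g [[1.0, -0.001, 0.0], [-0.001, -1.0, -0.002], [0.0, 0.002, -1.0]]
 shares to target [ 0.004 -0.059  0.376]
```

```bash
python3 -m creep '[[[0,-0.045,0,0],[0,0,0.05,0],[0,0,0.15,0],[0,0,0.18,0],[0,0,0,0]]]' -0.3
python3 -m creep '[[[0,0,0,0],[0,0,0,0],[0,0,0,0]]]' -1
python3 -c "
from h import *
snap('wrist','w22');prof('w22');report([.002,-.011,.240])"
```

```text
clock: 28.52
ee_pos: [0.562, 0.0404, 0.2381]
tcp_rot: [[0.521, 0.853, -0.003], [0.853, -0.521, -0.001], [-0.002, -0.002, -1.0]]
force: [0.0, -0.5, -0.0]
width: 0.349
gripper_force: 0.0
clock: 28.9
ee_pos: [0.5659, 0.0389, 0.2416]
tcp_rot: [[0.522, 0.853, 0.007], [0.853, -0.522, -0.001], [0.002, 0.007, -1.0]]
force: [4.3, -2.5, 3.7]
width: 0.112
gripper_force: 27.4
w22
(-34, 0, None, 0, None)
(-30, 0, None, 0, None)
(-26, 0, None, 0, None)
(-22, 26, 202.2, 12, [248.0, 261.0])
(-18, 62, 203.6, 86, [246.0, 250.0])
(-14, 85, 205.1, 163, [241.0, 250.0])
(-10, 61, 206.6, 153, [235.0, 250.0])
(-6, 60, 216.8, 158, [235.0, 254.0])
(-2, 93, 223.4, 32, [230.0, 234.0])
(2, 79, 215.3, 1, [262.0, 262.0])
(6, 96, 212.4, 0, None)
(10, 99, 213.7, 0, None)
(14, 100, 214.6, 0, None)
(18, 104, 215.4, 0, None)
(22, 65, 213.8, 0, None)
(26, 19, 208.6, 0, None)
(30, 0, None, 0, None)
(34, 0, None, 0, None)
t 28.95 g-frame tcp mm [  2.2 -13.5 241.7] F_g [-0.4 -5.2  2.7] M_g [-1.17  0.13 -0.01] w 0.109 gf 27.800708301365376
 R in g [[1.0, -0.001, 0.002], [-0.001, -1.0, -0.007], [0.002, 0.007, -1.0]]
 shares to target [-0.002 -0.032  0.021]
```

```bash
python3 -m creep '[[[0,-0.07,-0.04,0],[0,-0.07,-0.04,0],[0,-0.06,-0.01,0],[0,0,0,0]]]'
python3 -c "
from h import *
snap('wrist','w23');prof('w23');report()"
```

```text
clock: 29.45
ee_pos: [0.5559, 0.0457, 0.2517]
tcp_rot: [[0.523, 0.852, 0.016], [0.852, -0.523, -0.002], [0.007, 0.015, -1.0]]
force: [8.7, -5.8, 11.5]
width: 0.097
gripper_force: 29.4
w23
(-34, 0, None, 0, None)
(-30, 0, None, 0, None)
(-26, 0, None, 0, None)
(-22, 12, 214.4, 0, None)
(-18, 51, 214.4, 0, None)
(-14, 93, 214.8, 1, [256.0, 256.0])
(-10, 85, 215.8, 14, [256.0, 261.0])
(-6, 68, 216.2, 100, [254.0, 259.0])
(-2, 41, 220.4, 153, [237.0, 259.0])
(2, 41, 221.2, 175, [239.0, 259.0])
(6, 50, 218.6, 93, [233.0, 259.0])
(10, 93, 217.7, 1, [259.0, 259.0])
(14, 81, 217.7, 3, [259.0, 261.0])
(18, 94, 217.9, 0, None)
(22, 54, 218.2, 0, None)
(26, 20, 218.5, 0, None)
(30, 0, None, 0, None)
(34, 0, None, 0, None)
t 29.5 g-frame tcp mm [  2.8  -1.5 251.6] F_g [ -0.6 -10.7  11.2] M_g [-2.58  0.17 -0.12] w 0.103 gf 29.408981096930802
 R in g [[1.0, -0.003, 0.006], [-0.002, -1.0, -0.015], [0.006, 0.015, -1.0]]
```

```bash
python3 -m creep '[[[0,-0.06,0,0],[0,-0.06,0.01,0],[0,0,0,0]]]'
python3 -c "
from h import *
snap('wrist','w24');prof('w24');report()"
```

```text
clock: 29.88
ee_pos: [0.5516, 0.0489, 0.2537]
tcp_rot: [[0.524, 0.851, 0.025], [0.852, -0.524, -0.003], [0.01, 0.023, -1.0]]
force: [13.0, -10.1, 23.0]
width: 0.104
gripper_force: 29.9
w24
(-34, 0, None, 0, None)
(-30, 0, None, 0, None)
(-26, 0, None, 0, None)
(-22, 2, 218.2, 0, None)
(-18, 48, 218.6, 0, None)
(-14, 87, 218.8, 0, None)
(-10, 86, 219.2, 7, [259.0, 261.0])
(-6, 86, 219.4, 11, [257.0, 261.0])
(-2, 58, 219.4, 60, [239.0, 261.0])
(2, 30, 221.8, 145, [239.0, 261.0])
(6, 28, 222.4, 150, [237.0, 261.0])
(10, 82, 219.1, 70, [246.0, 261.0])
(14, 79, 219.1, 16, [257.0, 261.0])
(18, 88, 218.9, 20, [258.0, 262.0])
(22, 52, 218.8, 3, [261.0, 262.0])
(26, 19, 218.6, 0, None)
(30, 0, None, 0, None)
(34, 0, None, 0, None)
t 29.925 g-frame tcp mm [  3.3   3.8 253.7] F_g [ -1.2 -15.   22.6] M_g [-3.77  0.53 -0.14] w 0.102 gf 29.948382675647736
 R in g [[1.0, -0.004, 0.01], [-0.004, -1.0, -0.023], [0.01, 0.023, -1.0]]
```

```bash
python3 -m creep '[[[0,0.06,0.03,0],[0,0.03,0.03,0],[0,0,0,0]]]'
python3 -c "
from h import *
snap('wrist','w25');prof('w25');report()"
```

```text
clock: 30.3
ee_pos: [0.5579, 0.0449, 0.2492]
tcp_rot: [[0.524, 0.851, 0.025], [0.851, -0.525, -0.003], [0.01, 0.023, -1.0]]
force: [11.1, -9.7, 25.3]
width: 0.103
gripper_force: 31.4
w25
(-34, 0, None, 0, None)
(-30, 0, None, 0, None)
(-26, 0, None, 0, None)
(-22, 13, 211.9, 0, None)
(-18, 52, 212.3, 13, [256.0, 261.0])
(-14, 99, 213.0, 14, [253.0, 261.0])
(-10, 78, 213.9, 48, [253.0, 260.0])
(-6, 53, 214.2, 135, [244.0, 257.0])
(-2, 37, 219.5, 143, [239.0, 258.0])
(2, 41, 220.0, 163, [237.0, 257.0])
(6, 68, 217.1, 50, [235.0, 261.0])
(10, 93, 216.7, 26, [253.0, 262.0])
(14, 94, 217.0, 17, [256.0, 261.0])
(18, 82, 217.0, 0, None)
(22, 64, 217.4, 0, None)
(26, 16, 217.5, 0, None)
(30, 0, None, 0, None)
(34, 0, None, 0, None)
t 30.35 g-frame tcp mm [  3.2  -3.5 249.2] F_g [ -2.  -14.   26.3] M_g [-3.33  0.52 -0.13] w 0.105 gf 31.35630534030497
 R in g [[1.0, -0.004, 0.01], [-0.004, -1.0, -0.023], [0.01, 0.023, -1.0]]
```

```bash
python3 -m creep '[[[0,-0.08,-0.03,0],[0,-0.08,-0.02,0],[0,-0.06,0,0],[0,0,0,0]]]'
python3 -c "
from h import *
snap('wrist','w26');prof('w26');report()"
```

```text
clock: 30.85
ee_pos: [0.5458, 0.0541, 0.2552]
tcp_rot: [[0.524, 0.851, 0.032], [0.851, -0.525, -0.002], [0.015, 0.028, -0.999]]
force: [14.8, -9.6, 32.7]
width: 0.108
gripper_force: 31.7
w26
(-34, 0, None, 0, None)
(-30, 0, None, 0, None)
(-26, 0, None, 0, None)
(-22, 0, None, 0, None)
(-18, 26, 220.3, 0, None)
(-14, 85, 224.1, 0, None)
(-10, 89, 224.1, 0, None)
(-6, 95, 223.8, 1, [261.0, 261.0])
(-2, 86, 223.4, 9, [258.0, 261.0])
(2, 53, 223.6, 26, [233.0, 261.0])
(6, 22, 223.3, 66, [233.0, 261.0])
(10, 20, 223.2, 6, [230.0, 247.0])
(14, 60, 221.1, 9, [257.0, 262.0])
(18, 76, 220.6, 29, [258.0, 262.0])
(22, 66, 220.1, 18, [258.0, 261.0])
(26, 15, 219.2, 15, [259.0, 262.0])
(30, 0, None, 2, [261.0, 261.0])
(34, 0, None, 0, None)
t 30.9 g-frame tcp mm [  4.6  11.5 255.2] F_g [ -1.  -17.1  32.6] M_g [-4.41  0.39 -0.22] w 0.105 gf 31.681632231920958
 R in g [[1.0, -0.005, 0.015], [-0.004, -1.0, -0.028], [0.015, 0.028, -0.999]]
```

```bash
python3 -m creep '[[[0,0.09,-0.02,0],[0,0.09,-0.02,0],[0,0.09,0,0],[0,0.04,0,0]]]'
python3 -c "
from h import *
snap('wrist','w27');prof('w27');report()"
```

```text
clock: 31.4
ee_pos: [0.5552, 0.0465, 0.2505]
tcp_rot: [[0.522, 0.853, 0.003], [0.853, -0.522, 0.002], [0.004, 0.002, -1.0]]
force: [-1.2, 1.5, 6.3]
width: 0.102
gripper_force: 30.8
w27
(-34, 0, None, 0, None)
(-30, 0, None, 0, None)
(-26, 0, None, 0, None)
(-22, 9, 215.5, 0, None)
(-18, 65, 215.8, 2, [258.0, 261.0])
(-14, 87, 216.2, 11, [256.0, 261.0])
(-10, 93, 216.9, 19, [255.0, 262.0])
(-6, 77, 217.1, 69, [255.0, 261.0])
(-2, 41, 218.9, 164, [238.0, 260.0])
(2, 32, 222.2, 157, [237.0, 260.0])
(6, 43, 218.6, 110, [235.0, 259.0])
(10, 94, 218.2, 22, [254.0, 261.0])
(14, 81, 218.5, 16, [256.0, 261.0])
(18, 93, 218.2, 2, [259.0, 261.0])
(22, 52, 218.3, 0, None)
(26, 22, 219.0, 0, None)
(30, 0, None, 0, None)
(34, 0, None, 0, None)
t 31.45 g-frame tcp mm [  3.   -0.5 250.4] F_g [ 0.5 -0.2  8.5] M_g [ 0.26 -0.15 -0.08] w 0.104 gf 30.784771285252646
 R in g [[1.0, -0.001, 0.003], [-0.001, -1.0, -0.002], [0.003, 0.002, -1.0]]
```

```bash
python3 -m creep '[[[0,0.05,0.0,0],[0,0.03,0,0],[0,0,0,0]]]'
python3 -c "
from h import *
snap('wrist','w28');prof('w28');report()"
```

```text
clock: 31.82
ee_pos: [0.5583, 0.0442, 0.249]
tcp_rot: [[0.521, 0.854, -0.002], [0.854, -0.521, 0.003], [0.001, -0.003, -1.0]]
force: [-3.6, 2.4, 5.9]
width: 0.102
gripper_force: 31.3
w28
(-34, 0, None, 0, None)
(-30, 0, None, 0, None)
(-26, 0, None, 0, None)
(-22, 24, 212.9, 0, None)
(-18, 78, 213.5, 6, [256.0, 261.0])
(-14, 84, 214.2, 6, [255.0, 261.0])
(-10, 93, 214.8, 75, [254.0, 260.0])
(-6, 48, 215.4, 160, [242.0, 258.0])
(-2, 41, 221.2, 149, [236.0, 258.0])
(2, 42, 220.6, 162, [237.0, 258.0])
(6, 78, 217.3, 20, [231.0, 261.0])
(10, 94, 217.2, 1, [261.0, 261.0])
(14, 84, 217.5, 1, [261.0, 261.0])
(18, 103, 217.3, 0, None)
(22, 76, 217.3, 0, None)
(26, 16, 210.2, 0, None)
(30, 0, None, 0, None)
(34, 0, None, 0, None)
t 31.875 g-frame tcp mm [  2.8  -4.3 249. ] F_g [0.9 4.6 6.9] M_g [ 1.41 -0.15 -0.06] w 0.102 gf 31.3198557542637
 R in g [[1.0, 0.0, 0.001], [0.0, -1.0, 0.003], [0.001, -0.003, -1.0]]
```

```bash
python3 -m creep '[[[0,0.04,0,0],[0,0,0,0]]]'
python3 -c "
from h import *
snap('wrist','w29');tilt2('w29');report()"
python3 -m creep '[[[0,-0.09,-0.03,0],[0,-0.09,-0.02,0],[0,-0.09,0,0],[0,-0.07,0,0],[0,0,0,0]]]'
python3 -c "
from h import *
snap('wrist','w30');prof('w30');report()"
```

```text
clock: 32.12
ee_pos: [0.5595, 0.0435, 0.2484]
tcp_rot: [[0.52, 0.854, -0.006], [0.854, -0.52, 0.004], [0.001, -0.007, -1.0]]
force: [-6.5, 4.8, 5.9]
width: 0.107
gripper_force: 31.6
w29 tilt2 0.164 z 215.2 n 1300 rms 1.02
t 32.175 g-frame tcp mm [  2.8  -5.7 248.4] F_g [0.8 7.6 6.1] M_g [ 2.31 -0.12 -0.01] w 0.104 gf 31.588577181100845
 R in g [[1.0, 0.001, 0.001], [0.001, -1.0, 0.007], [0.001, -0.007, -1.0]]
clock: 32.8
ee_pos: [0.5443, 0.0521, 0.2565]
tcp_rot: [[0.523, 0.852, 0.015], [0.853, -0.523, -0.003], [0.005, 0.015, -1.0]]
force: [7.9, -6.2, 10.2]
width: 0.109
gripper_force: 31.8
w30
(-34, 0, None, 0, None)
(-30, 0, None, 0, None)
(-26, 0, None, 0, None)
(-22, 0, None, 0, None)
(-18, 25, 217.8, 0, None)
(-14, 78, 224.7, 0, None)
(-10, 100, 224.9, 0, None)
(-6, 95, 224.6, 0, None)
(-2, 80, 224.4, 0, None)
(2, 69, 224.2, 12, [232.0, 233.0])
(6, 30, 223.2, 114, [236.0, 259.0])
(10, 29, 222.4, 86, [234.0, 259.0])
(14, 57, 221.8, 58, [239.0, 260.0])
(18, 75, 221.4, 12, [260.0, 262.0])
(22, 63, 220.7, 1, [261.0, 261.0])
(26, 15, 220.1, 0, None)
(30, 0, None, 0, None)
(34, 0, None, 0, None)
t 32.85 g-frame tcp mm [  2.2  11.7 256.5] F_g [ -0.  -10.4  10.9] M_g [-2.77  0.25  0.08] w 0.103 gf 31.73335842322558
 R in g [[1.0, -0.002, 0.005], [-0.002, -1.0, -0.015], [0.005, 0.015, -1.0]]
```

```bash
python3 -m creep '[[[0,0.09,0.01,0],[0,0.09,0.02,0],[0,0.09,0.02,0],[0,0.08,0,0],[0,0,0,0]]]'
python3 -c "
from h import *
snap('wrist','w31');tilt2('w31');report()"
python3 -m creep '[[[0,-0.09,-0.03,0],[0,-0.09,-0.02,0],[0,-0.09,0,0],[0,-0.08,0,0],[0,0,0,0]]]'
python3 -c "
from h import *
snap('wrist','w32');prof('w32');report()"
```

```text
clock: 33.48
ee_pos: [0.5601, 0.0422, 0.248]
tcp_rot: [[0.521, 0.854, -0.006], [0.854, -0.521, 0.002], [-0.001, -0.006, -1.0]]
force: [-5.5, 2.9, 4.0]
width: 0.104
gripper_force: 31.6
w31 tilt2 0.200 z 214.1 n 1352 rms 1.13
t 33.525 g-frame tcp mm [  2.   -6.9 248.1] F_g [0.4 5.5 3.2] M_g [1.72 0.03 0.07] w 0.103 gf 31.55475653707981
 R in g [[1.0, 0.0, -0.001], [0.0, -1.0, 0.006], [-0.001, -0.006, -1.0]]
clock: 34.15
ee_pos: [0.5446, 0.0521, 0.2571]
tcp_rot: [[0.522, 0.853, 0.016], [0.853, -0.522, -0.003], [0.006, 0.015, -1.0]]
force: [8.8, -6.4, 13.1]
width: 0.101
gripper_force: 31.7
w32
(-34, 0, None, 0, None)
(-30, 0, None, 0, None)
(-26, 0, None, 0, None)
(-22, 0, None, 0, None)
(-18, 23, 219.5, 0, None)
(-14, 72, 224.7, 0, None)
(-10, 108, 224.3, 0, None)
(-6, 80, 224.3, 0, None)
(-2, 93, 224.0, 0, None)
(2, 65, 223.8, 8, [230.0, 244.0])
(6, 30, 222.9, 120, [236.0, 260.0])
(10, 32, 222.4, 80, [234.0, 259.0])
(14, 45, 221.4, 68, [236.0, 261.0])
(18, 88, 221.1, 18, [259.0, 262.0])
(22, 52, 220.5, 1, [261.0, 261.0])
(26, 15, 219.8, 0, None)
(30, 0, None, 0, None)
(34, 0, None, 0, None)
t 34.2 g-frame tcp mm [  2.3  11.4 257.1] F_g [ -2.7 -11.8  13.4] M_g [-2.8   0.49  0.09] w 0.106 gf 31.680630021728575
 R in g [[1.0, -0.002, 0.006], [-0.002, -1.0, -0.015], [0.006, 0.015, -1.0]]
```

```bash
python3 -m creep '[[[0,0.08,-0.08,0],[0,0.06,-0.1,0],[0,0,-0.1,0],[0,0,-0.05,0],[0,0,0,0]]]'
python3 -c "
from h import *
report();snap('wrist','w33')
P,ok,p=cloud('w33');Q=tog(P)*1000;s=readout.read_state()
m=ok&(Q[...,0]>13)&(Q[...,0]<26)&(abs(Q[...,1])<30)&(Q[...,2]>212)&(Q[...,2]<262)
q=Q[m]
for y in range(-30,31,4):
  k=q[abs(q[:,1]-y)<2]; print(y,len(k),np.percentile(k[:,2],[10,50,90]).round(1) if len(k) else '')
m=ok&(Q[...,0]>13)&(Q[...,0]<26)&(abs(Q[...,1])<20)&(Q[...,2]>262)&(Q[...,2]<300);q=Q[m];print('bar',len(q),np.percentile(q,[3,50,97],axis=0).round(1).tolist())
"
```

```text
clock: 34.83
ee_pos: [0.5478, 0.0498, 0.2791]
tcp_rot: [[0.521, 0.854, -0.0], [0.854, -0.521, 0.0], [0.0, -0.0, -1.0]]
force: [-0.4, 0.6, -2.5]
width: 0.104
gripper_force: 29.8
t 34.825 g-frame tcp mm [  2.1   7.6 279.1] F_g [ 0.3  0.6 -2.5] M_g [0.06 0.17 0.03] w 0.104 gf 29.78359789325623
 R in g [[1.0, 0.0, 0.0], [0.0, -1.0, 0.0], [0.0, -0.0, -1.0]]
-30 0 
-26 0 
-22 0 
-18 25 [231.5 243.3 245.2]
-14 72 [235.  244.8 245.8]
-10 98 [235.3 244.4 245.6]
-6 112 [239.4 244.6 245.8]
-2 106 [243.4 244.7 245.6]
2 76 [243.1 245.2 260.3]
6 75 [243.  244.6 258.4]
10 64 [242.8 244.7 259.1]
14 102 [242.3 243.5 244.5]
18 102 [235.  243.1 244.3]
22 95 [238.5 242.7 243.6]
26 45 [238.7 242.2 243.5]
30 8 [239.1 242.  242.8]
bar 500 [[13.1, 1.4, 264.0], [20.1, 7.8, 285.0], [23.6, 13.2, 296.7]]
```

```bash
python3 -m creep '[[[0,0,0.11,0],[0,0,0.1,0],[0,0,0.03,0],[0,0,0,0]]]'
python3 -c "
from h import *
report();snap('wrist','w34')
cat=0
P,ok,p=cloud('w34');Q=tog(P)*1000;z0=readout.read_state()['ee_pos'][2]*1000
m=ok&(Q[...,0]>13)&(Q[...,0]<26)&(Q[...,1]>-17)&(Q[...,1]<27)&(Q[...,2]>z0-39)&(Q[...,2]<z0-30);q=Q[m]
print(len(q),np.polyfit(q[:,1],q[:,2],1))
"
```

```text
clock: 35.38
ee_pos: [0.5479, 0.0494, 0.2594]
tcp_rot: [[0.521, 0.853, -0.001], [0.853, -0.521, -0.0], [-0.001, -0.0, -1.0]]
force: [-0.3, -0.2, -1.8]
width: 0.1
gripper_force: 29.8
t 35.375 g-frame tcp mm [  1.8   7.3 259.4] F_g [-0.3  0.2 -1.8] M_g [0.04 0.1  0.03] w 0.1 gf 29.78336387401214
 R in g [[1.0, -0.001, -0.001], [-0.001, -1.0, 0.0], [-0.001, -0.0, -1.0]]
780 [-5.55651509e-02  2.24540957e+02]
```

```bash
cat >> h.py <<'E'
def held(f):
    report();snap('wrist',f);P,ok,p=cloud(f);Q=tog(P)*1000;z0=readout.read_state()['ee_pos'][2]*1000
    m=ok&(Q[...,0]>13)&(Q[...,0]<26)&(Q[...,1]>-17)&(Q[...,1]<27)&(Q[...,2]>z0-41)&(Q[...,2]<z0-29);q=Q[m];c=np.polyfit(q[:,1],q[:,2],1)
    q=q[abs(q[:,2]-np.polyval(c,q[:,1]))<2];c=np.polyfit(q[:,1],q[:,2],1);print(len(q),'tilt %.3f plugtop at tcp y %.1f'%(c[0],np.polyval(c,tog(readout.read_state()['ee_pos'])[1]*1000)))
E
python3 -m creep '[[[0,0,0.02,0],[0,0,0,0]]]'
python3 -c "
from h import *
held('w35')"
python3 -m creep '[[[0,0,0.02,0],[0,0,0,0]]]'
python3 -c "
from h import *
held('w36')"
```

```text
clock: 35.67
ee_pos: [0.5481, 0.0496, 0.2582]
tcp_rot: [[0.521, 0.853, 0.0], [0.853, -0.521, 0.0], [0.0, 0.0, -1.0]]
force: [-0.5, -0.4, -2.7]
width: 0.103
gripper_force: 29.8
t 35.675 g-frame tcp mm [  2.    7.2 258.2] F_g [-0.6  0.3 -2.7] M_g [ 0.    0.14 -0.01] w 0.103 gf 29.783986774273217
 R in g [[1.0, -0.0, 0.0], [-0.0, -1.0, -0.0], [0.0, 0.0, -1.0]]
742 tilt -0.064 plugtop at tcp y 222.9
clock: 35.98
ee_pos: [0.5482, 0.0496, 0.2566]
tcp_rot: [[0.521, 0.853, 0.001], [0.853, -0.521, 0.0], [0.0, 0.0, -1.0]]
force: [0.3, 0.9, -1.5]
width: 0.102
gripper_force: 29.8
t 35.975 g-frame tcp mm [  2.1   7.1 256.6] F_g [ 0.9  0.3 -1.5] M_g [-0.06  0.    0.01] w 0.102 gf 29.84497153200209
 R in g [[1.0, -0.0, 0.0], [-0.0, -1.0, -0.0], [0.0, 0.0, -1.0]]
757 tilt -0.071 plugtop at tcp y 221.3
```

```bash
python3 -m creep '[[[0,0,0.05,0],[0,0,0,0]]]'
python3 -c "
from h import *
held('w37')"
```

```text
clock: 36.28
ee_pos: [0.5504, 0.0484, 0.2546]
tcp_rot: [[0.522, 0.853, 0.006], [0.853, -0.522, -0.001], [0.002, 0.005, -1.0]]
force: [1.3, -2.0, 7.9]
width: 0.105
gripper_force: 29.9
t 36.275 g-frame tcp mm [  2.2   4.6 254.6] F_g [-1.  -2.1  7.9] M_g [-0.43  0.32  0.  ] w 0.105 gf 29.897758662700653
 R in g [[1.0, -0.001, 0.002], [-0.001, -1.0, -0.005], [0.002, 0.005, -1.0]]
745 tilt -0.024 plugtop at tcp y 219.5
```

```bash
python3 -m creep '[[[0,0,0.025,0],[0,0,0,0]]]'
python3 -c "
from h import *
held('w38')"
python3 -m creep '[[[0,0,-0.1,0],[0,0.03,-0.15,0],[0,0.03,-0.13,0],[0,0,-0.06,0],[0,0,0,0]]]'
python3 -c "
from h import *
held('w39')"
```

```text
clock: 36.58
ee_pos: [0.5518, 0.0477, 0.2536]
tcp_rot: [[0.522, 0.853, 0.009], [0.853, -0.522, -0.001], [0.004, 0.008, -1.0]]
force: [3.4, -3.5, 11.7]
width: 0.097
gripper_force: 30.1
t 36.575 g-frame tcp mm [  2.3   3.1 253.6] F_g [-1.2 -4.8 11.7] M_g [-0.88  0.4   0.04] w 0.097 gf 30.06692111492157
 R in g [[1.0, -0.002, 0.004], [-0.002, -1.0, -0.008], [0.004, 0.008, -1.0]]
750 tilt -0.001 plugtop at tcp y 218.7
clock: 37.25
ee_pos: [0.5521, 0.0471, 0.286]
tcp_rot: [[0.521, 0.853, 0.0], [0.853, -0.521, 0.0], [0.0, 0.0, -1.0]]
force: [-0.1, 0.4, -3.0]
width: 0.1
gripper_force: 30.0
t 37.25 g-frame tcp mm [  2.    2.5 286. ] F_g [ 0.3  0.3 -3. ] M_g [0.04 0.13 0.01] w 0.1 gf 29.97776985168457
 R in g [[1.0, -0.0, 0.0], [-0.0, -1.0, -0.0], [0.0, 0.0, -1.0]]
736 tilt -0.019 plugtop at tcp y 250.9
```

```bash
python3 -m creep '[[[0,0.025,0,0],[0,0,0,0],[0,0,0,0]]]'
python3 -c "
from h import *
held('w40');snap('top','t9')
P,ok,p=cloud('t9');Q=tog(P)*1000
m=ok&(abs(Q[...,1])<17)&(Q[...,2]>45)&(Q[...,2]<72)&(Q[...,0]<-86)&(Q[...,0]>-180);print('tab',m.sum(),np.sort(Q[m][:,0])[:4])
a=cv2.imread('pics/t1.png').astype(int);b=cv2.imread('pics/t9.png').astype(int);d=abs(a-b).max(-1)
for n,(u,v) in dict(hopper=(132,210),mug=(152,293),tin=(433,198),brush=(420,272)).items(): print(n,(d[v-25:v+25,u-25:u+25]>40).sum())
"
```

```text
clock: 37.67
ee_pos: [0.5538, 0.046, 0.2856]
tcp_rot: [[0.521, 0.853, -0.0], [0.853, -0.521, -0.0], [-0.0, -0.0, -1.0]]
force: [0.4, -0.6, -1.8]
width: 0.103
gripper_force: 30.0
t 37.675 g-frame tcp mm [  1.9   0.5 285.6] F_g [-0.3 -0.6 -1.8] M_g [ 0.08  0.11 -0.03] w 0.103 gf 29.9776428937912
 R in g [[1.0, -0.001, -0.0], [-0.001, -1.0, 0.0], [-0.0, -0.0, -1.0]]
709 tilt -0.018 plugtop at tcp y 250.5
tab 160 [-125.10985361 -124.72727348 -124.35644046 -124.26348761]
hopper 0
mug 0
tin 0
brush 0
```

```bash
python3 -c "
from rig import ctrl
print(ctrl.close_job())"
```

```text
the job is handed in; nothing more can be done
None
```

I've handed the job in at about 38 s. The bin is home, and the burr is held level (about 1°) and still over the collar, about 20 mm clear of the rim; the hopper, mug, tin and brush haven't moved. I rocked it past 5° at least twice each way, but the first rock overshot to about 20° and one lug came out of its rubber. My attempt to press it back failed and reached about 119 N at the wrist against the 120 N limit, and the later rocks were made with the burr already partly lifted, so they may not all count.

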